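Roll-test two scooter shafts on the glass and sort out the bent one

ROBOT

A 6-joint arm with a two-finger parallel gripper is mounted at the origin on the work surface. World frame = base frame: x ahead of the robot, y to its left, z up, the work surface at z = 0. Lengths are in m, angles in rad, forces in N, time in s.
With the tool pointing down it reaches from about 0.425 to 0.95 m from the base axis. Payload 3.5 kg.
Tool frame: the origin (TCP) lies at the very end of the fingers, on their centre line; the grasp point (between the pads) lies behind it (ctrl.grasp_offset is the z of the grasp point in the tool frame, in m); z points along the fingers, x is the direction in which the jaws open and shut, and the axes are right-handed (so a half turn about z gives the same grasp; the last joint's range is limited). The gripper opens to 85 mm and grips with 20 to 120 N. Pads are 22 mm wide; open, the fingers measure 114 mm over their backs; the gripper's body (76 mm by 85 mm) begins 54 mm behind the grasp point. The pads swing forward as they close: fully open they stand 13 mm farther back than shut.
Start: joints at [-1.359, 0.286, 1.577, -0, 1.279, -0.15], TCP at [0.239, -0.631, 0.2] pointing down, gripper open.
Joint ranges: [-2.77, 2.77], [-0.9, 2.22], [0.21, 2.48], [-1.53, 4.67], [0.24, 2.81], [-2.84, 2.84]. Speed limits (rad/s): [2.79, 2.79, 3.14, 3.14, 3.14, 3.14].

INTERFACE

Orientations are given as a unit quaternion [x, y, z, w].
In Python, from plant import ctrl gives the robot as it stands.
- The arm moves only by the shell command python3 -m jog 'ROWS' [FORCE]. ROWS is JSON, a list of rows, each an object with "grip": the closure, from 0 (fully open) to 1 (shut); "xyz": the shift along the tool's x, y, z in m, a list of three; "dr": the turn, a rotation vector about the tool's x, y, z in rad, a list of three. A call has 1 to 12 rows; each row is the pose to reach, as a shift and turn from the pose commanded when the call began, along the tool's axes at that moment; what a row does not reach only later rows make up. A row lasts 1/12 s, in which the tool goes at most 41.7 mm and 7.16 degrees, less where a joint would pass 70% of its speed; a pose out of reach is approached as far as the arm can. A call with a gripper value outside its range is refused whole. The fingers move at their own pace and stop on an object; FORCE is the grip in N (left out, the last holds). Time passes only in rows, so rows that repeat a pose let the fingers close. It gives the time, the measured TCP pose, the force and the opening at its end, in the units of the state.
- ctrl.get_state(): the state, without advancing time (a new reading comes with each control period).
- ctrl.read_camera(name): name is "side" or "top"; returns the picture (384x512x3 uint8, red, green, blue); there is no depth.
- ctrl.get_calibration(name): a dict with "mtx" (3x3 intrinsics, pixels), "k1" (the pictures are not rectified: a ray, as slopes to the right and down, at radius r is drawn at 1 + k1 r^2 times it, then the intrinsics apply), "R" (3x3) and "t" (3): a world point X has camera coordinates R X + t. Camera axes: x right, y down, z forward; pixel columns grow to the right and rows downward; lengths in m; the calibration is good to about 2 mm. A picture is of the moment at which its call begins. get_calibration takes no time and is no camera call.
- ctrl.sign_off(): hands the job in, once; it reports no verdict.
The state is a dict: "time": time; "qpos": joint angles; "dq": joint speeds; "joint_efforts": joint torques, N m; "eef_pos": TCP position; "tcp_rot": TCP orientation; "contact_force": force on the tool from outside, world axes, zero at the start; "wrist_torque": the same for the moment, N m; "opening": opening from 0.0 (shut) to 1.0 (fully open).
Only numpy, scipy, OpenCV 4.12 (cv2) and the standard library are available. Lean on these libraries where they do the work, as an engineer would, in place of code of your own. Each camera call takes 0.05 s, during which the arm holds its last target.

TASK

Two spare scooter drive shafts lie on the glass plate, and one of them is bent. One at a time, roll a shaft at least one full turn along the glass, watching whether it wobbles or lifts, and put it away before you roll the other: the shaft that runs true is laid in the two V saddles of the grey dry box, the one that wobbles is laid flat in the red tray. Lay them down, do not drop them, and leave everything else where it stands.

Things in the scene. Friction and masses are not known exactly. Their poses are not given: they have to be found in the camera images.
- shaft_a: Scooter drive shaft, polished slippery steel, about 250 g, 18 mm diameter, reaching 58 mm to -y and 66 mm to +y of its origin; last 16 mm at +y: threaded stub, 11 mm. Origin: on the axis, 9 mm above the glass as it lies. y: along the axis. z: out of the dark keyway (y = 0 to -36 mm), on top at the start. One of shaft_a and shaft_b is straight, one bent; full turn = 57 mm of travel. A straight one rolls level at constant height.
- shaft_b: Scooter drive shaft, polished slippery steel, about 250 g, 18 mm diameter, reaching 58 mm to -y and 66 mm to +y of its origin; last 16 mm at +y: threaded stub, 11 mm. Origin: on the axis, 9 mm above the glass as it lies. y: along the axis. z: out of the dark keyway (y = 0 to -36 mm), on top at the start. Of the two, the bent one's threaded half leans 6 degrees to x; rolling, its origin rises 2 mm, its axis tips 3 degrees, it may skid.
- glass_plate: Greenish clear tempered-glass plate, 220 mm (x) by 340 mm (y) by 12 mm thick, flat and fixed on the shelf. Origin: centre of its underside; glass surface 12 mm above it. Shafts lie on its half nearer the robot, roughly along y. Pushed from behind at mid-length a shaft rolls easily and may run ahead of a lone finger; a finger on either side keeps it caged.
- dry_box: Open grey dry box, fixed, outside 125 mm (x) by 190 mm (y) by 58 mm high, walls 5 mm, inner floor at 11 mm. Origin: centre of its underside. The clear lid with its undone latch stands open behind the +x long side, leaning 28 degrees back, about 115 mm higher than the rim.
- saddles (a point): Where the axis of a shaft lies when it rests in the dry box along the box's y: 32 mm above the box's underside, midway between two dark V saddles (45 degree sides, 14 mm thick, centred 32 mm either way along y; mouth 48 mm wide, tops 43 mm above the underside). 50 mm between the saddles is free for fingers. Axes as the box's.
- red_tray: Shallow open red plastic tray, fixed, 130 mm (x) by 200 mm (y) by 30 mm high, walls 4 mm. Origin: centre of its underside; inner floor 4 mm above it, empty.
- mask: Black mask lens frame with two round glass lenses, lying flat, 70 x 190 x 16 mm. Bystander.
- spray_bottle: Small blue anti-fog spray bottle with white cap, 39 mm diameter, 109 mm tall. Bystander.
- dish: Pale blue ceramic dish, 120 mm across, 24 mm high, holding two cowrie shells. Bystander.
- propeller: Orange three-bladed propeller with black hub, about 130 mm across, 30 mm high. Bystander.
- grease_tub: Small white tub with green lid, 52 mm across, 34 mm high. Bystander.
- hex_key: Dark steel hex key, an L of 96 by 28 mm, 8 mm thick, lying flat. Bystander.
- bearing: Steel ball bearing lying flat, 32 mm across, 9 mm high. Bystander.
Things that resemble listed ones, but are neither listed nor needed, are in the scene too. What is shaped like the shaft_a but turquoise is not meant. Leave any turquoise look-alike of the shaft_b alone.

How it is judged:
By the outcome, as a careful person would: the job done as asked, in the order asked, and still so for the second after the job is handed in, with the robot touching nothing.
It also fails if it takes over 70 s, if anything falls off the work surface, if the arm or the gripper's body presses on something with over 40 N, if the wrist force passes 120 N, or if a joint passes its speed limit or range.

## Working session

There is one attempt and no reset: what is moved stays moved. The work goes in short steps, Python scripts to look and compute and a shell command to move; the robot and the scene stay as the last step left them, time stands still between calls to the robot, and variables do not carry over. Pictures are saved under pics/ and viewed, and the job is handed in when it is done.

```bash
ls; mkdir -p pics; python3 - <<'E'
from plant import ctrl
import cv2
s=ctrl.get_state();print(s, ctrl.grasp_offset)
for n in("top","side"):
    im=ctrl.read_camera(n);cv2.imwrite(f"pics/{n}0.png",im[:,:,::-1])
    c=ctrl.get_calibration(n);print(n,c)
E
```

```text
pics
{'time': 0.0, 'qpos': array([-1.35899612e+00,  2.87204520e-01,  1.57821981e+00,  2.43585989e-06,
        1.27858022e+00, -1.50019758e-01]), 'dq': array([-0.00109364,  0.00095973, -0.00145966,  0.00012644, -0.00021977,
        0.00140533]), 'joint_efforts': array([-1.57266353e-03, -4.05986774e+01, -2.92627949e+01, -1.86964189e-04,
        5.85495494e-03,  1.39592807e-06]), 'eef_pos': array([ 0.23879194, -0.63055423,  0.19889818]), 'tcp_rot': array([ 0.8227923 , -0.5683409 , -0.00087787, -0.00082684]), 'contact_force': array([-0.30952713, -0.30514947,  0.46356175]), 'wrist_torque': array([0.02191309, 0.02230133, 0.00108467]), 'opening': 0.9979160989017856} -0.0187
top {'mtx': array([[367.09843505,   0.        , 256.14013625],
       [  0.        , 367.09843505, 191.52252577],
       [  0.        ,   0.        ,   1.        ]]), 'k1': -0.07335055439893184, 'R': array([[-0.02275159, -0.99954509,  0.01979824],
       [-0.98922896,  0.01964368, -0.1450524 ],
       [ 0.14459751, -0.02288517, -0.98922587]]), 't': array([-0.00618862,  0.50791929,  0.87792675])}
side {'mtx': array([[376.59955735,   0.        , 255.28676363],
       [  0.        , 376.59955735, 187.43827442],
       [  0.        ,   0.        ,   1.        ]]), 'k1': 0.028726950167789336, 'R': array([[-0.77648746, -0.63003626, -0.01102421],
       [-0.33286976,  0.42497422, -0.84178063],
       [ 0.53503733, -0.64996248, -0.53970717]]), 't': array([0.40471889, 0.2021028 , 0.90560653])}
```

View pics/top0.png

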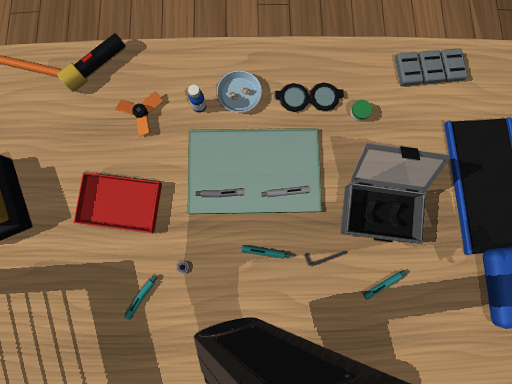

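View pics/side0.png

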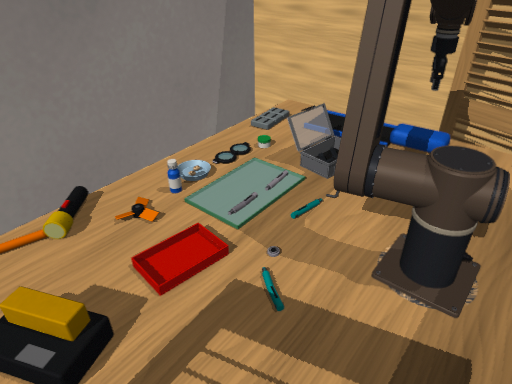

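```bash
cat > h.py <<'E'
import numpy as np, cv2
from plant import ctrl
def ray(cam,u,v):
    c=ctrl.get_calibration(cam);K=c["mtx"];k=c["k1"]
    d=np.array([(u-K[0,2])/K[0,0],(v-K[1,2])/K[1,1]]);s=d.copy()
    for _ in range(20): s=d/(1+k*(s@s))
    R=c["R"];o=-R.T@c["t"];return o,R.T@np.array([s[0],s[1],1])
def onz(cam,u,v,z):
    o,d=ray(cam,u,v);return o+d*(z-o[2])/d[2]
def proj(cam,X):
    c=ctrl.get_calibration(cam);K=c["mtx"];p=c["R"]@np.asarray(X,float)+c["t"];s=p[:2]/p[2]
    s=s*(1+c["k1"]*(s@s));return K[:2,:2]@s+K[:2,2]
def crop(cam,name,x0,y0,x1,y1,f=5,im=None):
    im=ctrl.read_camera(cam) if im is None else im
    cv2.imwrite(f"pics/{name}.png",cv2.resize(im[y0:y1,x0:x1,::-1],None,fx=f,fy=f,interpolation=cv2.INTER_CUBIC));return im
E
python3 - <<'E'
from h import *
t=cv2.imread("pics/top0.png")[:,:,::-1]
crop("top","c1",180,120,330,220,5,t)
crop("top","c2",335,135,455,245,5,t)
for n,u,v in[("glass",188.5,129.5),("glass",320,129),("glass",321,212),("glass",189,213)]:print(n,onz("top",u,v,.012))
for u,v in [(83,174),(161,180),(155,232),(75,222)]:print("tray",onz("top",u,v,.03))
E
```

```text
glass [0.67965003 0.156504   0.012     ]
glass [ 0.67531217 -0.19054707  0.012     ]
glass [ 0.45515563 -0.18219089  0.012     ]
glass [0.45965531 0.15403234 0.012     ]
tray [0.56261302 0.42320276 0.03      ]
tray [0.54285631 0.22223261 0.03      ]
tray [0.41246622 0.23541726 0.03      ]
tray [0.44058542 0.43828515 0.03      ]
```

View pics/c1.png

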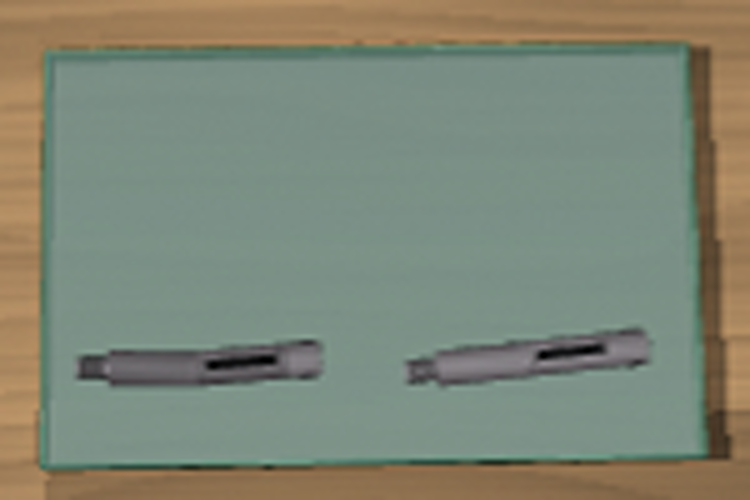

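View pics/c2.png

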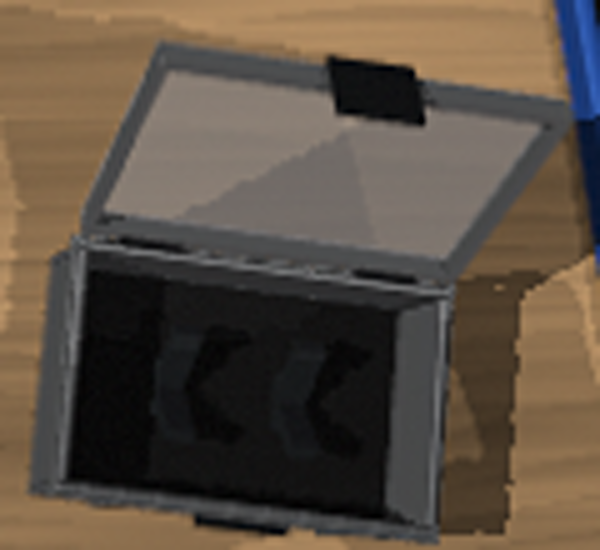

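```bash
python3 - <<'E'
from h import *
t=cv2.imread("pics/top0.png")[:,:,::-1]
b=np.clip(255*(t/255.)**.45,0,255).astype(np.uint8)
crop("top","c3",338,170,433,248,8,b)
s=cv2.imread("pics/side0.png")[:,:,::-1]
b=np.clip(255*(s/255.)**.6,0,255).astype(np.uint8)
crop("side","c4",280,100,350,185,7,b)
# shafts
hsv=cv2.cvtColor(t,cv2.COLOR_RGB2HSV)
roi=np.zeros(t.shape[:2],np.uint8);roi[178:206,193:318]=1
# glass is green: g-r large
d=t[:,:,1].astype(int)-t[:,:,0]
m=((d<8)&(roi>0)).astype(np.uint8)
n,l,st,ce=cv2.connectedComponentsWithStats(m)
for i in range(1,n):
    if st[i,4]<50:continue
    print(st[i],ce[i])
    ys,xs=np.where(l==i)
    cols=np.unique(xs);mid=[(c,ys[xs==c].mean(),len(ys[xs==c])) for c in cols]
    P=np.array([onz("top",c,v,.021)[:2] for c,v,_ in mid])
    e0,e1=P[0],P[-1]
    print("ends",e0,e1,np.linalg.norm(e0-e1))
    y=P[:,1]; s=(y-e1[1])
    for a,bb in((.01,.055),(.062,.105),(0.005,.12)):
        k=(s>a)&(s<bb);f=np.polyfit(y[k],P[k,0],1);print(a,bb,"slope deg",np.degrees(np.arctan(f[0])),"x at mid",np.polyval(f,e1[1]+.058))
E
```

```text
[261 186  49  11 313] [285.88498403 191.23003195]
ends [ 0.50471405 -0.02959216] [ 0.51256    -0.15230826] 0.12296666320682302
0.01 0.055 slope deg -6.053098921639865 x at mid 0.5089377950546625
0.062 0.105 slope deg -4.7822841591836855 x at mid 0.5091133385826907
0.005 0.12 slope deg -5.051806702628684 x at mid 0.5094237070893942
[195 188  49   9 325] [220.13230769 192.58461538]
ends [0.50931926 0.13751855] [0.51074446 0.01592918] 0.12159772561150134
0.01 0.055 slope deg -4.051174348309967 x at mid 0.5075184588527941
0.062 0.105 slope deg 1.1379514615412523 x at mid 0.5080565640159697
0.005 0.12 slope deg -0.8387073384723714 x at mid 0.5090594655448936
```

View pics/c3.png

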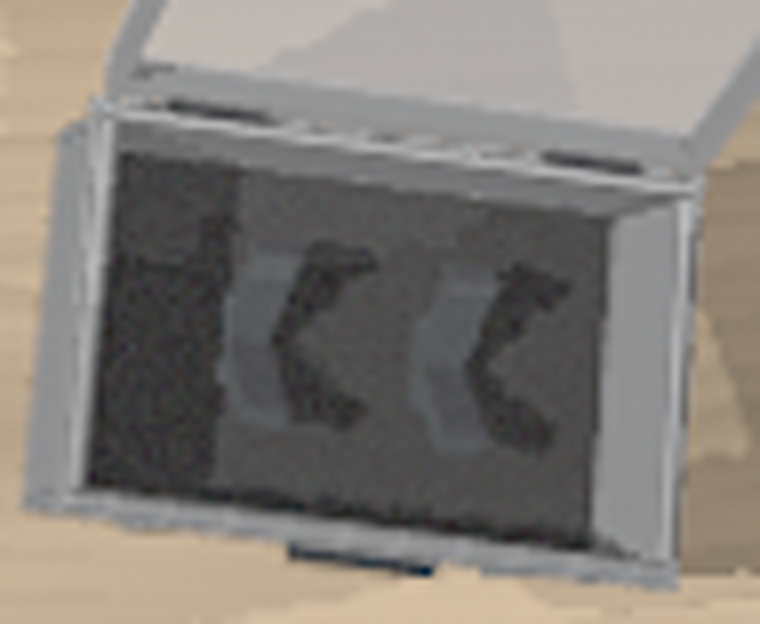

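View pics/c4.png

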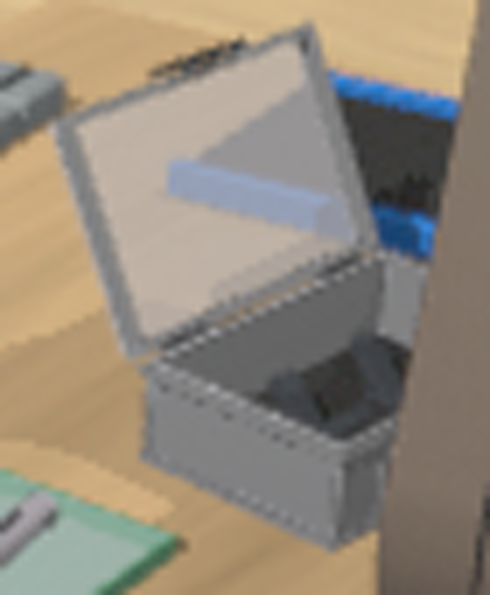

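```bash
python3 - <<'E'
from h import *
q=lambda x,y:(338+x/8-.44,170+y/8-.44)
R=[onz("top",*q(*p),.058) for p in((98,105),(703,188),(670,572),(72,497))]
R=np.array(R);print(R.round(4))
c=R.mean(0);print("c",c)
print("len",np.linalg.norm(R[0]-R[1]),np.linalg.norm(R[3]-R[2]),np.linalg.norm(R[0]-R[3]),np.linalg.norm(R[1]-R[2]))
for a,b in((1,0),(2,3)):
    d=R[b]-R[a];print("yaw y-edge",np.degrees(np.arctan2(-d[0],d[1])))
for a,b in((3,0),(2,1)):
    d=R[b]-R[a];print("yaw x-edge",np.degrees(np.arctan2(d[1],d[0])))
B=np.array([onz("top",*q(*p),0) for p in((25,508),(675,588),(58,130))]);print(B)
print(np.linalg.norm(B[0]-B[1]))
# tray similarly
T=np.array([onz("top",*p,.03) for p in((83,174),(161,180),(155,232),(75,222))]);print("tray",T.mean(0))
t=cv2.imread("pics/top0.png")[:,:,::-1]
b=np.clip(255*(t/255.)**.6,0,255).astype(np.uint8)
crop("top","c5",65,160,170,240,7,b)
s=cv2.imread("pics/side0.png")[:,:,::-1]
crop("side","c6",120,215,240,300,6,s)
E
```

```text
[[ 0.5221 -0.2482  0.058 ]
 [ 0.4923 -0.4391  0.058 ]
 [ 0.374  -0.4183  0.058 ]
 [ 0.402  -0.2332  0.058 ]]
c [ 0.44759873 -0.33473356  0.058     ]
len 0.1931922911340068 0.18724176208211488 0.1209889915010763 0.12018812049186132
yaw y-edge -8.850187590030668
yaw y-edge -8.614794013900854
yaw x-edge -7.1349555722601385
yaw x-edge -9.961328307064653
[[ 0.40063405 -0.23323473  0.        ]
 [ 0.36864573 -0.44732494  0.        ]
 [ 0.5236238  -0.25095706  0.        ]]
0.21646679294971613
tray [0.48963024 0.32978445 0.03      ]
```

View pics/c5.png

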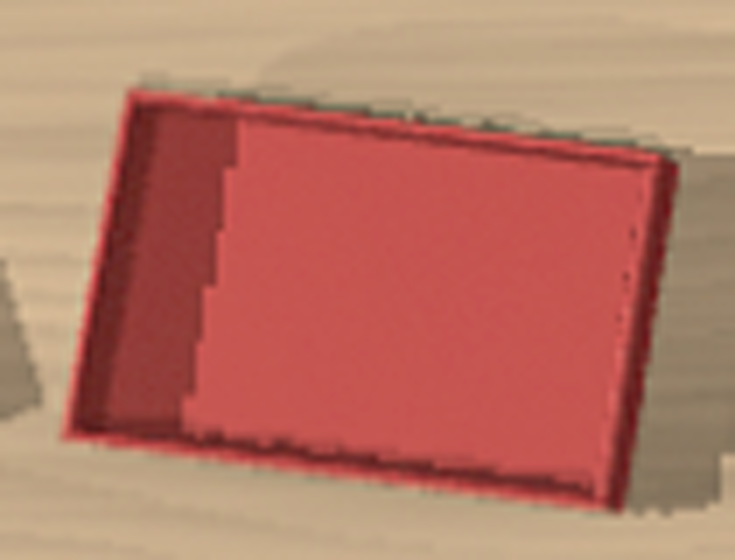

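```bash
python3 - <<'E'
from h import *
q=lambda x,y:(338+x/8-.44,170+y/8-.44)
R=np.array([onz("top",*q(*p),.058) for p in((98,105),(703,188),(672,584),(72,505))])
c=R.mean(0);print("c",c)
print("len",np.linalg.norm(R[0]-R[1]),np.linalg.norm(R[3]-R[2]),np.linalg.norm(R[0]-R[3]),np.linalg.norm(R[1]-R[2]))
for a,b in((1,0),(2,3)):
    d=R[b]-R[a];print("yaw",np.degrees(np.arctan2(-d[0],d[1])))
for a,b in((3,0),(2,1)):
    d=R[b]-R[a];print("yaw",np.degrees(np.arctan2(d[1],d[0])))
p=lambda x,y:(65+x/7-.43,160+y/7-.43)
T=np.array([onz("top",*p(*u),.03) for u in((130,90),(678,160),(622,510),(66,438))]);print("tray",T.mean(0))
for a,b in((1,0),(2,3)):
    d=T[b]-T[a];print("yaw",np.degrees(np.arctan2(-d[0],d[1])),np.linalg.norm(d))
for a,b in((3,0),(2,1)):
    d=T[b]-T[a];print("yaw",np.degrees(np.arctan2(d[1],d[0])),np.linalg.norm(d))
def draw(im,cam,c,yaw,hx,hy,zs,k,off,f,tx=0):
    a=np.radians(yaw);Rz=np.array([[np.cos(a),-np.sin(a)],[np.sin(a),np.cos(a)]])
    for z in zs:
        pts=[proj(cam,[*(Rz@np.array(w)+c[:2]),z]) for w in((-hx,-hy),(hx,-hy),(hx,hy),(-hx,hy))]
        cv2.polylines(im,[np.int32([((u-off[0]+.5)*f,(v-off[1]+.5)*f) for u,v in pts])],True,k,1)
for cam,off,f,nm in(("top",(338,170),8,"c3"),("side",(280,100),7,"c4")):
    im=cv2.imread(f"pics/{nm}.png")
    draw(im,cam,c,-8.8,.0625,.095,(.058,0),(0,255,0),off,f)
    a=np.radians(-8.8);Rz=np.array([[np.cos(a),-np.sin(a)],[np.sin(a),np.cos(a)]])
    for sy in(-.039,-.025,.025,.039):
        V=[(-.024,.043),(0,.019),(.024,.043)]
        pts=[proj(cam,[*(Rz@np.array([x,sy])+c[:2]),z]) for x,z in V]
        cv2.polylines(im,[np.int32([((u-off[0]+.5)*f,(v-off[1]+.5)*f) for u,v in pts])],False,(0,0,255),1)
    cv2.imwrite(f"pics/{nm}o.png",im)
E
```

```text
c [ 0.44608031 -0.3347871   0.058     ]
len 0.1931922911340068 0.18790599901930477 0.12339627752141746 0.12374106504720489
yaw -8.850187590030668
yaw -8.971247543605521
yaw -7.056791464957412
yaw -9.509999203226515
tray [0.48876598 0.33106462 0.03      ]
yaw -8.469666690819109 0.2042117125572466
yaw -8.129739275653346 0.20357757668033943
yaw -8.020781440626976 0.1276743233196761
yaw -8.30541350877071 0.12646313601193365
```

View pics/c3o.png

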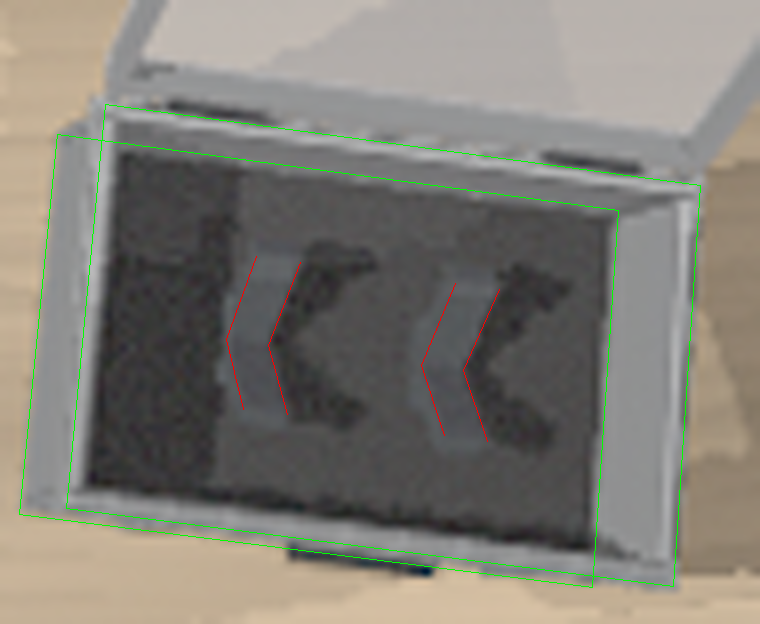

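View pics/c4o.png

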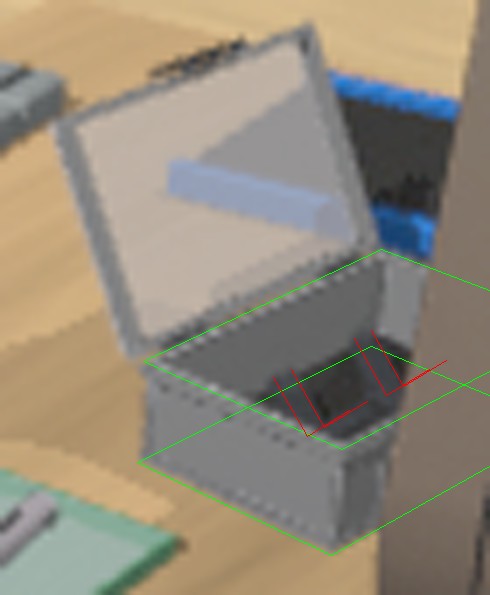

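```bash
cat >> h.py <<'E'
from scipy.spatial.transform import Rotation as Ro
def plan(x,y,z,yaw):
    "jaw axis (tool x) at world yaw deg, tool down"
    s=ctrl.get_state();R=Ro.from_quat(s["tcp_rot"]);p=s["eef_pos"]
    a=np.radians(yaw);T=Ro.from_matrix(np.array([[np.cos(a),np.sin(a),0],[np.sin(a),-np.cos(a),0],[0,0,-1]]))
    d=R.inv().apply(np.array([x,y,z])-p);r=(R.inv()*T).as_rotvec()
    print("t",round(s["time"],2),"p",p.round(4),"xyz",d.round(4),"dr",r.round(3),"F",s["contact_force"].round(1),"op",round(s["opening"],3))
E
python3 -c "
from h import *
plan(.5094,-.095,.08,5)"
```

```text
t 0.1 p [ 0.2388 -0.6306  0.1991] xyz [-0.4049 -0.4426  0.1201] dr [-0.002  0.002 -1.296] F [-0.4 -0.6 -0.3] op 1.003
```

```bash
python3 -m jog '[{"grip":0.3,"xyz":[-0.405,-0.443,0.03],"dr":[0,0,-1.296]},{"grip":0.6,"xyz":[-0.405,-0.443,0.03],"dr":[0,0,-1.296]},{"grip":0.6,"xyz":[-0.405,-0.443,0.03],"dr":[0,0,-1.296]},{"grip":0.6,"xyz":[-0.405,-0.443,0.03],"dr":[0,0,-1.296]},{"grip":0.6,"xyz":[-0.405,-0.443,0.03],"dr":[0,0,-1.296]},{"grip":0.6,"xyz":[-0.405,-0.443,0.03],"dr":[0,0,-1.296]},{"grip":0.6,"xyz":[-0.405,-0.443,0.03],"dr":[0,0,-1.296]},{"grip":0.6,"xyz":[-0.405,-0.443,0.03],"dr":[0,0,-1.296]},{"grip":0.6,"xyz":[-0.405,-0.443,0.03],"dr":[0,0,-1.296]},{"grip":0.6,"xyz":[-0.405,-0.443,0.03],"dr":[0,0,-1.296]},{"grip":0.6,"xyz":[-0.405,-0.443,0.03],"dr":[0,0,-1.296]},{"grip":0.6,"xyz":[-0.405,-0.443,0.03],"dr":[0,0,-1.296]}]'; python3 -c "
from h import *
plan(.5094,-.095,.08,5)"
```

```text
time: 1.1
eef_pos: [0.4646, -0.1836, 0.175]
tcp_rot: [0.999, 0.044, -0.0, -0.0]
contact_force: [0.4, -0.5, 0.2]
opening: 0.396
t 1.1 p [ 0.4646 -0.1836  0.175 ] xyz [ 0.0525 -0.0842  0.095 ] dr [-0.     0.     0.001] F [ 0.4 -0.5  0.2] op 0.396
```

```bash
python3 -m jog '[{"grip":0.6,"xyz":[0.0525,-0.084,0.095],"dr":[0,0,0]},{"grip":0.6,"xyz":[0.0525,-0.084,0.095],"dr":[0,0,0]},{"grip":0.6,"xyz":[0.0525,-0.084,0.095],"dr":[0,0,0]},{"grip":0.6,"xyz":[0.0525,-0.084,0.095],"dr":[0,0,0]},{"grip":0.6,"xyz":[0.0525,-0.084,0.095],"dr":[0,0,0]}]'; python3 -c "
from h import *
plan(.5094,-.095,.03,5)
crop('top','d1',170,120,330,220,5)
crop('side','d2',200,100,340,240,5)
"
```

```text
time: 1.52
eef_pos: [0.5071, -0.0947, 0.0768]
tcp_rot: [0.999, 0.045, -0.003, -0.002]
contact_force: [0.6, 0.5, 0.5]
opening: 0.399
t 1.52 p [ 0.5071 -0.0947  0.0768] xyz [0.0025 0.0007 0.0468] dr [-0.003  0.007  0.003] F [0.6 0.5 0.5] op 0.399
```

View pics/d1.png

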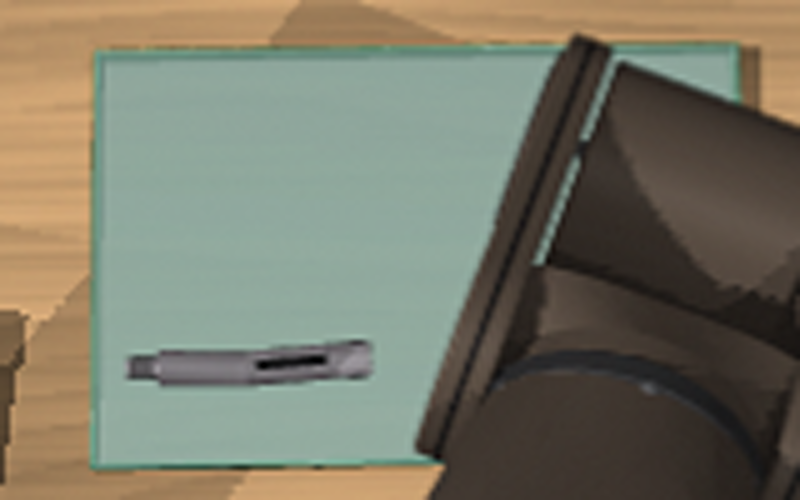

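View pics/d2.png

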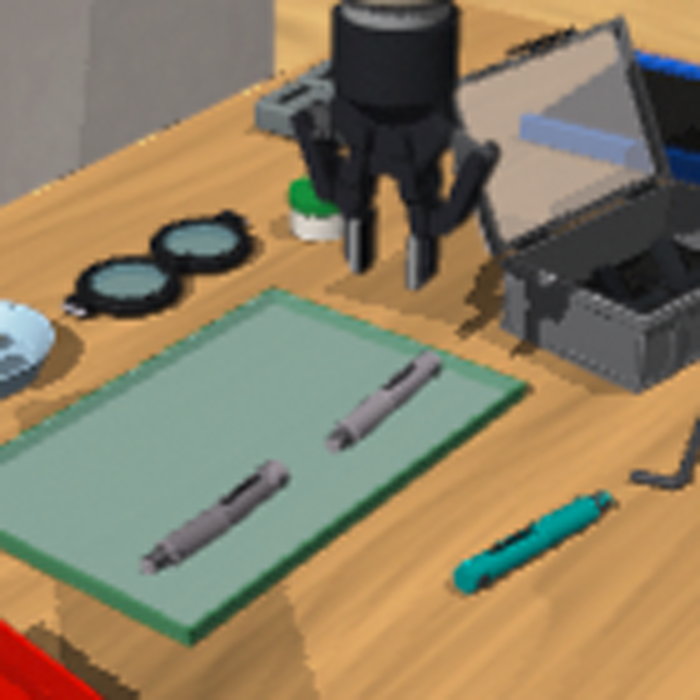

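```bash
python3 -m jog '[{"grip":0.6,"xyz":[0.0025,0.0,0.03],"dr":[0,0,0]},{"grip":0.6,"xyz":[0.0025,0.0,0.055],"dr":[0,0,0]},{"grip":0.6,"xyz":[0.0025,0.0,0.057],"dr":[0,0,0]},{"grip":0.6,"xyz":[0.0025,0.0,0.057],"dr":[0,0,0]}]'; python3 -c "
from h import *
plan(.5094,-.095,.017,5)
crop('side','d3',230,120,330,220,7)
"
```

```text
time: 1.95
eef_pos: [0.5114, -0.0985, 0.0237]
tcp_rot: [0.999, 0.042, -0.0, -0.0]
contact_force: [0.1, -0.1, -0.2]
opening: 0.401
t 1.95 p [ 0.5114 -0.0985  0.0237] xyz [-0.0017 -0.0037  0.0067] dr [-0.     0.001 -0.002] F [ 0.1 -0.1 -0.2] op 0.401
```

View pics/d3.png

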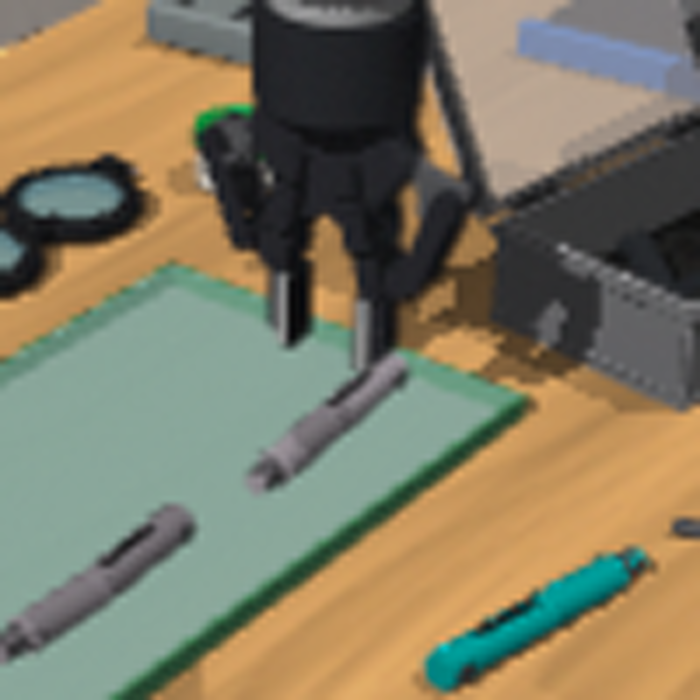

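```bash
python3 -c "
from h import *
f=lambda X:((proj('side',X)-[230,120]+.5)*7).round(0)
p=ctrl.get_state()['eef_pos'];print(p,f(p), f(p+[0.017,0,0.003]),f(p-[0.017,0,-.003]))
print('shaft orig',f([.5094,-.095,.021]),'ends',f([.5094+.058*.087,-.153,.021]),f([.5094-.066*.087,-.029,.021]))
g=lambda u,v:onz('side',230+u/7-.5,120+v/7-.5,.021)
print(g(400,368),g(258,483), g(10,645),g(180,520))
for w in ((.678,-.187),(.4575,-.183)): print(f([*w,.012]))
"
```

```text
[ 0.51259331 -0.09876945  0.02496473] [328. 408.] [299. 391.] [357. 414.]
shaft orig [328. 421.] ends [391. 368.] [251. 485.]
[ 0.51105191 -0.15546665  0.021     ] [ 0.50248363 -0.03253174  0.021     ] [0.50769766 0.12745597 0.021     ] [0.51115026 0.01239421 0.021     ]
[173. 260.]
[524. 396.]
```

```bash
python3 -c "
from h import *
p=np.array([0.5071,-0.0947,0.0768])
f=lambda X:((proj('side',X)-[200,100]+.5)*5).round(0)
print(f(p),f(p+[0,0,.01]),f(p+[0,0,.02]))
p0=np.array([.239,-.631,.199]);print(proj('side',p0))
s=cv2.imread('pics/side0.png')[:,:,::-1];crop('side','d4',400,0,500,110,7,s)
"
```

```text
[389. 327.] [389. 313.] [389. 299.]
[429.80379429  98.51057273]
```

View pics/d4.png

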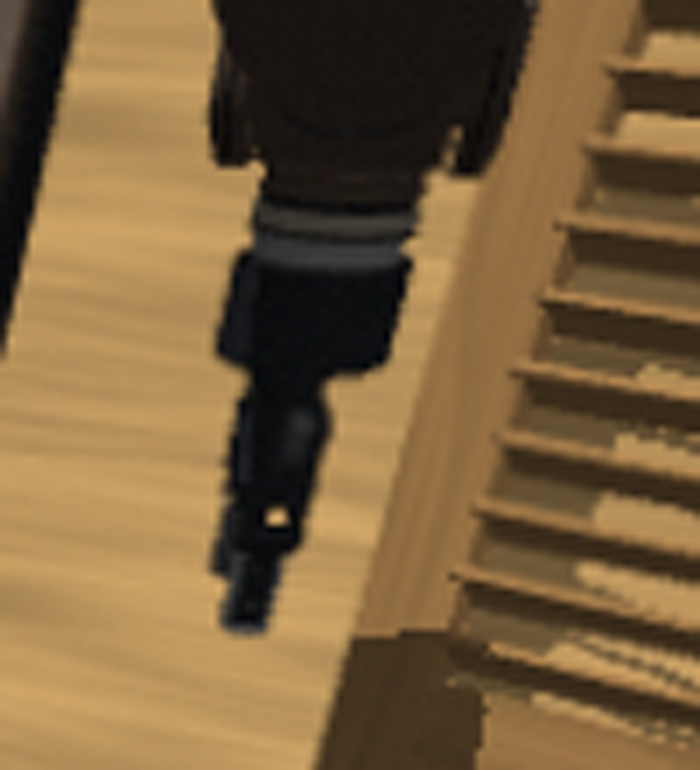

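```bash
python3 -m jog '[{"grip":0.6,"xyz":[-0.002,-0.003,0.004],"dr":[0,0,0]},{"grip":0.6,"xyz":[-0.002,-0.003,0.008],"dr":[0,0,0]},{"grip":0.6,"xyz":[-0.002,-0.003,0.008],"dr":[0,0,0]}]'; python3 -c "
from h import *
plan(.5094,-.095,.017,5)
crop('side','d5',230,120,330,220,7)
for i in range(4):print(ctrl.get_state()['eef_pos'])
"
```

```text
time: 2.25
eef_pos: [0.5098, -0.0946, 0.016]
tcp_rot: [0.999, 0.043, 0.0, 0.0]
contact_force: [0.2, 0.4, 0.1]
opening: 0.401
t 2.25 p [ 0.5098 -0.0946  0.016 ] xyz [-0.0004  0.0003 -0.001 ] dr [ 0.001 -0.001 -0.   ] F [0.2 0.4 0.1] op 0.401
[ 0.50981307 -0.09454123  0.01594553]
[ 0.50981307 -0.09454123  0.01594553]
[ 0.50981307 -0.09454123  0.01594553]
[ 0.50981307 -0.09454123  0.01594553]
```

View pics/d5.png

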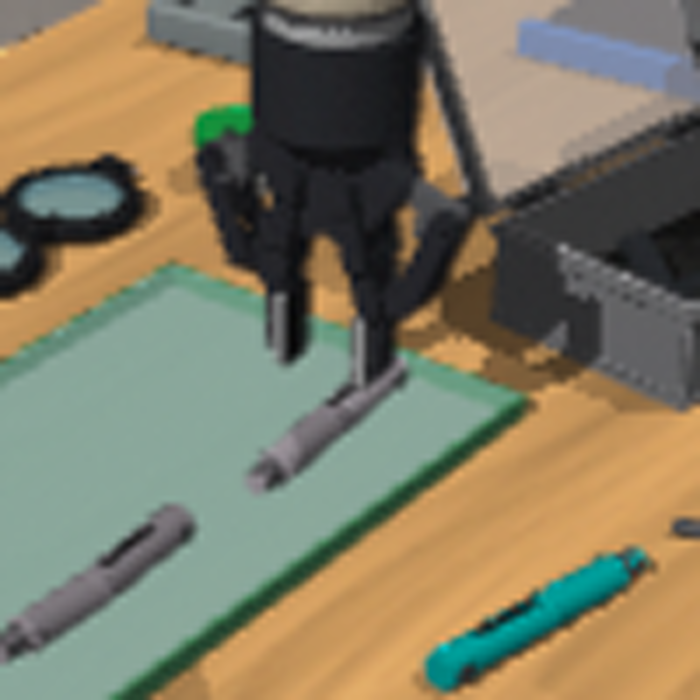

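```bash
python3 -c "
from h import *
f=lambda X:((proj('side',X)-[230,120]+.5)*7).round(0)
p=ctrl.get_state()['eef_pos']
for z in (0,.0187,.0727,.1,.15):print(z,f(p+[0,0,z]))
print(f(p+[0,.038,.0727]),f(p+[-.04,.038,.0727]),f(p+[.04,.038,.0727]))
for d in((.0225,0,0),(-.0225,0,0),(.0225,.011,0),(-.0225,.011,0)):print(d,f(p+np.array(d)),f(p+np.array(d)+[0,0,.01]))
print(ctrl.get_state()['qpos'])
"
```

```text
0 [327. 430.]
0.0187 [327. 396.]
0.0727 [330. 293.]
0.1 [331. 240.]
0.15 [333. 137.]
[279. 326.] [352. 354.] [208. 299.]
(0.0225, 0, 0) [288. 415.] [288. 397.]
(-0.0225, 0, 0) [366. 446.] [366. 428.]
(0.0225, 0.011, 0) [274. 424.] [274. 406.]
(-0.0225, 0.011, 0) [352. 456.] [352. 437.]
[-3.79178051e-01  1.80507923e-01  2.07924270e+00 -6.93591624e-05
  8.80981711e-01 -4.66162124e-01]
```

```bash
python3 -c "
from h import *
im=ctrl.read_camera('side')
b=np.clip(255*(im/255.)**.5,0,255).astype(np.uint8)
crop('side','d6',250,130,305,190,12,b)
"
```

```text
(no output)
```

View pics/d6.png

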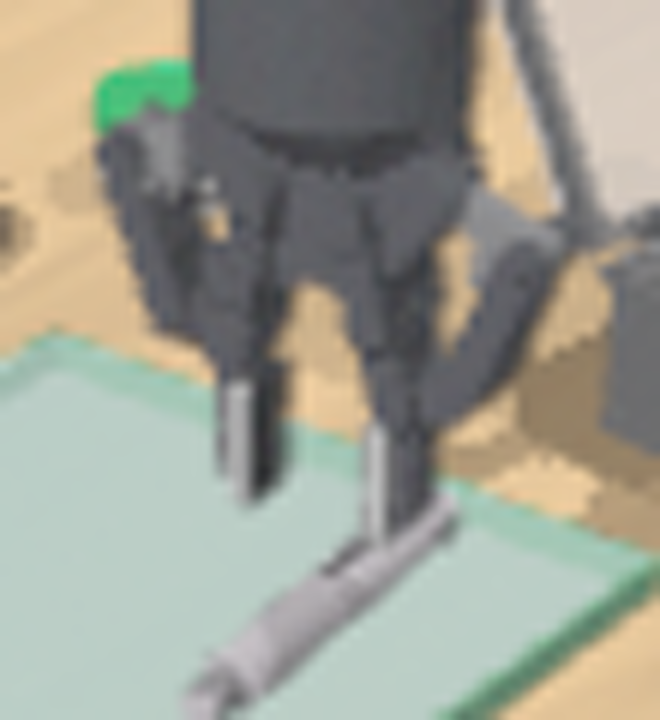

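```bash
python3 -m jog '[{"grip":0.6,"xyz":[0,0,0.002],"dr":[0,0,0]},{"grip":0.6,"xyz":[0,0,0.004],"dr":[0,0,0]},{"grip":0.6,"xyz":[0,0,0.004],"dr":[0,0,0]}]'; python3 -c "
from h import *
im=crop('top','d7',100,100,420,340,2)
p=ctrl.get_state()['eef_pos'];print([proj('top',p+[0,0,z]).round(0) for z in(0,.1,.2,.3)])
"
```

```text
time: 2.6
eef_pos: [0.5094, -0.0943, 0.011]
tcp_rot: [0.999, 0.044, -0.0, -0.0]
contact_force: [0.1, -0.8, 0.6]
opening: 0.404
[array([286., 192.]), array([290., 185.]), array([296., 178.]), array([303., 167.])]
```

View pics/d7.png

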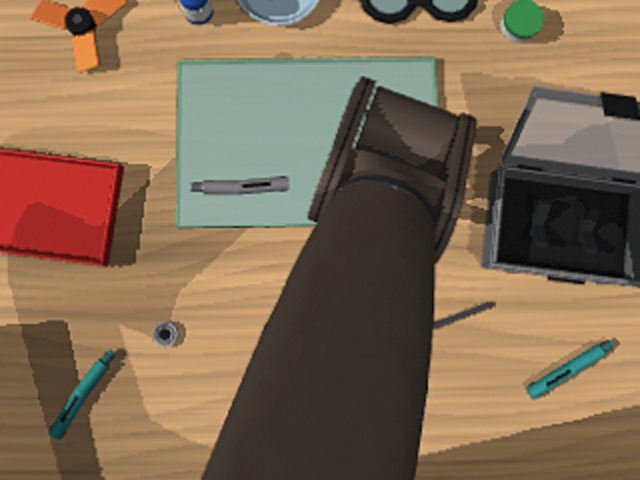

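```bash
python3 -m jog '[{"grip":0.6,"xyz":[0,0,0.004],"dr":[0,0,0]},{"grip":0.6,"xyz":[0,0,0.007],"dr":[0,0,0]},{"grip":0.6,"xyz":[0,0,0.007],"dr":[0,0,0]}]'; python3 -c "
from h import *
plan(.5094,-.095,.017,5)
im=ctrl.read_camera('side')
b=np.clip(255*(im/255.)**.5,0,255).astype(np.uint8)
crop('side','d8',250,130,305,190,12,b)
"
```

```text
time: 2.9
eef_pos: [0.509, -0.0941, 0.0034]
tcp_rot: [0.999, 0.043, -0.001, -0.0]
contact_force: [-0.8, -0.0, 0.4]
opening: 0.397
t 2.9 p [ 0.509  -0.0941  0.0034] xyz [ 0.0003  0.0009 -0.0136] dr [-0.001  0.001 -0.   ] F [-0.8 -0.   0.4] op 0.397
```

View pics/d8.png

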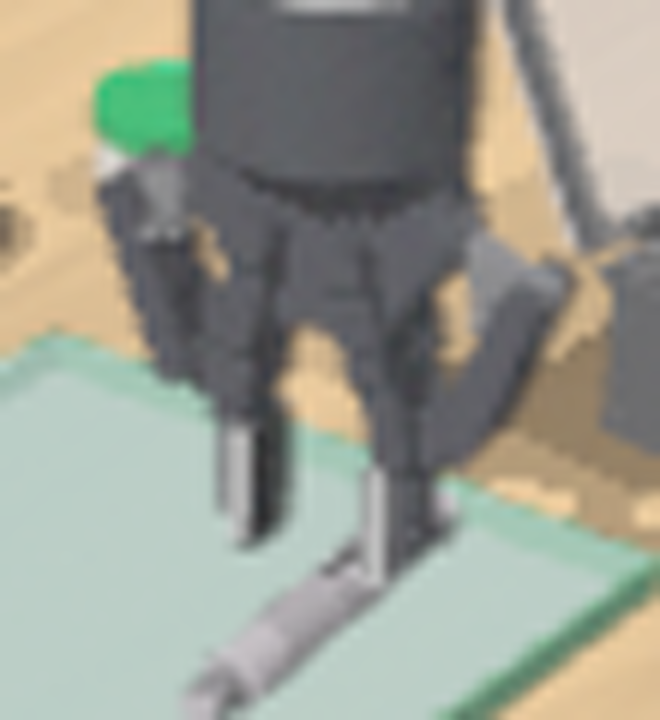

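```bash
python3 -c "
from h import *
for z in (.012,.02,.03,.04,.05):
  a=onz('side',250+375/12-.5,130+583/12-.5,z);b=onz('side',250+242/12-.5,130+545/12-.5,z)
  print(z,a.round(4),b.round(4),(a+b)[:2]/2, np.linalg.norm(a-b))
"
```

```text
0.012 [ 0.5123 -0.1238  0.012 ] [ 0.5538 -0.1175  0.012 ] [ 0.53308271 -0.12063097] 0.04198550635714179
0.02 [ 0.5048 -0.1129  0.02  ] [ 0.5458 -0.1067  0.02  ] [ 0.52527022 -0.10984303] 0.04146983288821874
0.03 [ 0.4953 -0.0994  0.03  ] [ 0.5357 -0.0933  0.03  ] [ 0.51550462 -0.09635812] 0.04082524105206497
0.04 [ 0.4859 -0.0859  0.04  ] [ 0.5256 -0.0799  0.04  ] [ 0.50573901 -0.0828732 ] 0.040180649215911066
0.05 [ 0.4764 -0.0723  0.05  ] [ 0.5155 -0.0664  0.05  ] [ 0.49597341 -0.06938829] 0.039536057379757183
```

```bash
python3 -m jog '[{"grip":0.6,"xyz":[0,0,0.002],"dr":[0,0,0]},{"grip":0.6,"xyz":[0,0,0.005],"dr":[0,0,0]},{"grip":0.6,"xyz":[0,0,0.005],"dr":[0,0,0]}]'
```

```text
time: 3.2
eef_pos: [0.5092, -0.0943, -0.0012]
tcp_rot: [0.999, 0.043, -0.0, -0.0]
contact_force: [1.1, -0.4, -0.2]
opening: 0.398
```

```bash
python3 -m jog '[{"grip":0.6,"xyz":[0,0,0.003],"dr":[0,0,0]},{"grip":0.6,"xyz":[0,0,0.005],"dr":[0,0,0]},{"grip":0.6,"xyz":[0,0,0.007],"dr":[0,0,0]},{"grip":0.6,"xyz":[0,0,0.007],"dr":[0,0,0]}]';  python3 -c "
from h import *
im=ctrl.read_camera('side')
b=np.clip(255*(im/255.)**.5,0,255).astype(np.uint8)
crop('side','d9',250,130,305,190,12,b)
"
```

```text
time: 3.53
eef_pos: [0.5092, -0.0943, -0.0082]
tcp_rot: [0.999, 0.044, -0.0, -0.0]
contact_force: [0.1, 0.8, -0.2]
opening: 0.395
```

View pics/d9.png

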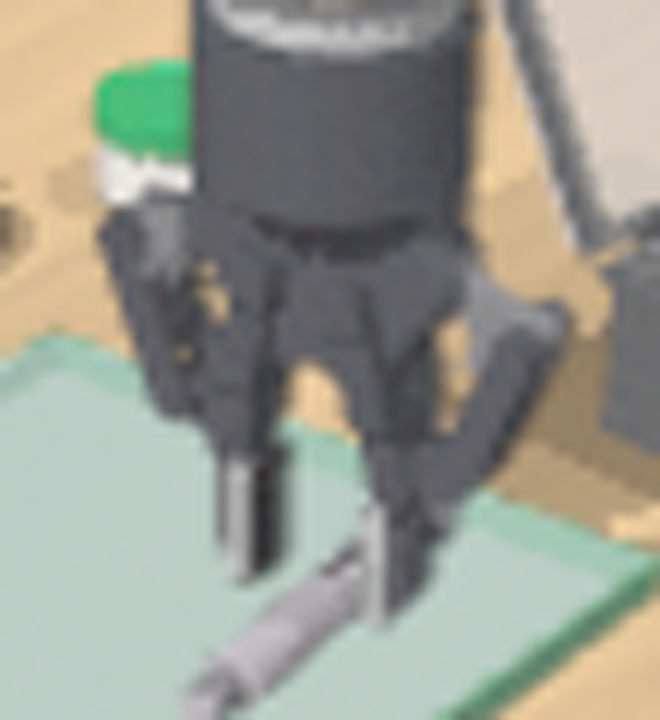

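```bash
python3 -m jog '[{"grip":0.6,"xyz":[0,0,0.003],"dr":[0,0,0]},{"grip":0.6,"xyz":[0,0,0.006],"dr":[0,0,0]},{"grip":0.6,"xyz":[0,0,0.009],"dr":[0,0,0]},{"grip":0.6,"xyz":[0,0,0.009],"dr":[0,0,0]}]';  python3 -c "
from h import *
im=ctrl.read_camera('side')
b=np.clip(255*(im/255.)**.5,0,255).astype(np.uint8)
crop('side','d10',250,130,305,190,12,b)
"
```

```text
time: 3.92
eef_pos: [0.509, -0.0942, -0.0174]
tcp_rot: [0.999, 0.043, -0.001, -0.0]
contact_force: [-0.5, 0.6, -0.1]
opening: 0.399
```

View pics/d10.png

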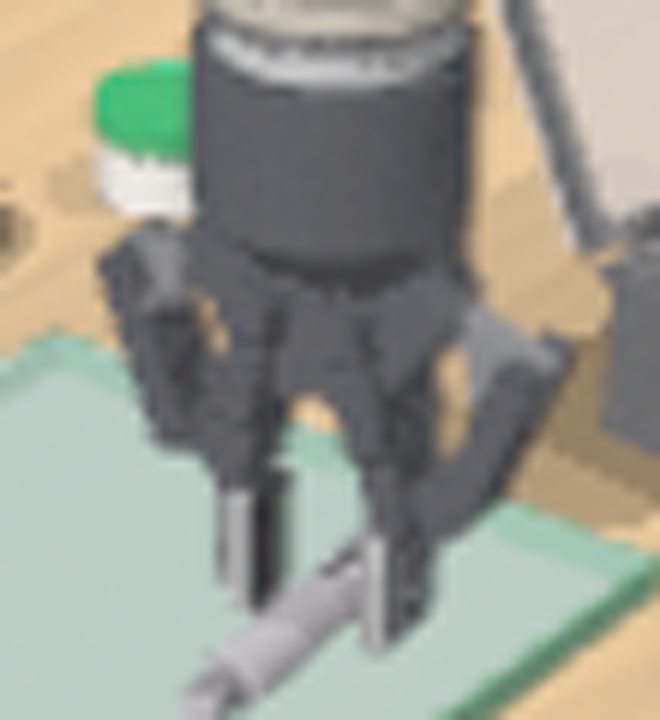

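```bash
python3 -c "
from h import *
for z in (.012,.016,.02,.024,.03):
  a=onz('side',250+378/12-.5,130+652/12-.5,z);b=onz('side',250+245/12-.5,130+610/12-.5,z)
  print(z,a.round(4),b.round(4),(a+b)[:2]/2)
"
```

```text
0.012 [ 0.4906 -0.0951  0.012 ] [ 0.5321 -0.0902  0.012 ] [ 0.51134544 -0.09262659]
0.016 [ 0.487  -0.0898  0.016 ] [ 0.5282 -0.085   0.016 ] [ 0.50757269 -0.0874046 ]
0.02 [ 0.4833 -0.0846  0.02  ] [ 0.5243 -0.0798  0.02  ] [ 0.50379993 -0.08218261]
0.024 [ 0.4797 -0.0794  0.024 ] [ 0.5204 -0.0746  0.024 ] [ 0.50002718 -0.07696062]
0.03 [ 0.4742 -0.0715  0.03  ] [ 0.5145 -0.0668  0.03  ] [ 0.49436805 -0.06912764]
```

```bash
python3 -m jog '[{"grip":0.68,"xyz":[0,0,0],"dr":[0,0,0]},{"grip":0.68,"xyz":[0.002,0,0],"dr":[0,0,0]},{"grip":0.68,"xyz":[0.005,0,0],"dr":[0,0,0]},{"grip":0.68,"xyz":[0.009,0,0],"dr":[0,0,0]},{"grip":0.68,"xyz":[0.013,0,0],"dr":[0,0,0]},{"grip":0.68,"xyz":[0.017,0,0],"dr":[0,0,0]}]';  python3 -c "
from h import *
im=ctrl.read_camera('side')
b=np.clip(255*(im/255.)**.5,0,255).astype(np.uint8)
crop('side','e1',240,130,310,190,10,b)
"
```

```text
time: 4.47
eef_pos: [0.5272, -0.093, -0.0165]
tcp_rot: [0.999, 0.044, 0.0, 0.0]
contact_force: [-0.8, 0.0, 0.8]
opening: 0.319
```

View pics/e1.png

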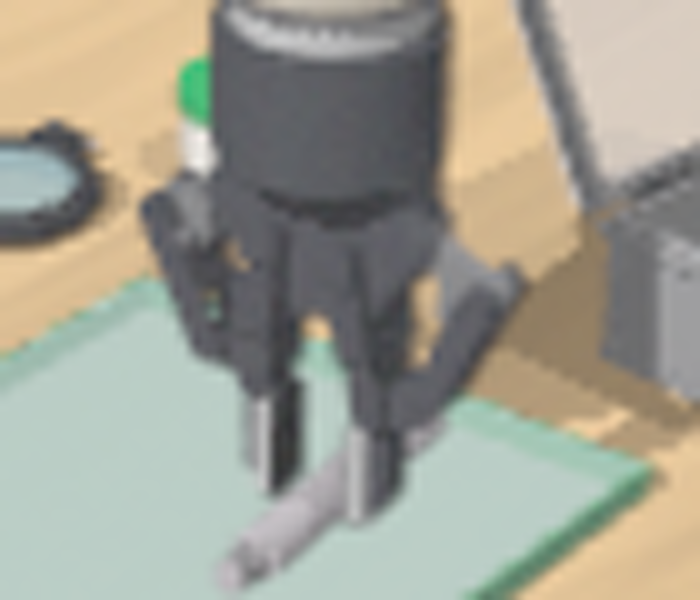

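```bash
python3 -m jog '[{"grip":0.68,"xyz":[0.004,0,0],"dr":[0,0,0]},{"grip":0.68,"xyz":[0.008,0,0],"dr":[0,0,0]},{"grip":0.68,"xyz":[0.012,0,0],"dr":[0,0,0]},{"grip":0.68,"xyz":[0.016,0,0],"dr":[0,0,0]},{"grip":0.68,"xyz":[0.020,0,0],"dr":[0,0,0]}]';  python3 -c "
from h import *
im=ctrl.read_camera('side')
b=np.clip(255*(im/255.)**.5,0,255).astype(np.uint8)
crop('side','e2',230,130,300,190,10,b)
"
python3 -m jog '[{"grip":0.68,"xyz":[0.004,0,0],"dr":[0,0,0]},{"grip":0.68,"xyz":[0.008,0,0],"dr":[0,0,0]},{"grip":0.68,"xyz":[0.012,0,0],"dr":[0,0,0]},{"grip":0.68,"xyz":[0.016,0,0],"dr":[0,0,0]},{"grip":0.68,"xyz":[0.020,0,0],"dr":[0,0,0]}]';  python3 -c "
from h import *
im=ctrl.read_camera('side')
b=np.clip(255*(im/255.)**.5,0,255).astype(np.uint8)
crop('side','e3',230,130,300,190,10,b)
"
```

```text
time: 4.93
eef_pos: [0.5469, -0.0912, -0.0166]
tcp_rot: [0.999, 0.043, 0.0, 0.0]
contact_force: [-1.3, 0.2, 0.3]
opening: 0.322
time: 5.4
eef_pos: [0.5669, -0.0894, -0.0166]
tcp_rot: [0.999, 0.043, 0.0, 0.0]
contact_force: [-0.9, -0.4, 0.1]
opening: 0.319
```

View pics/e2.png

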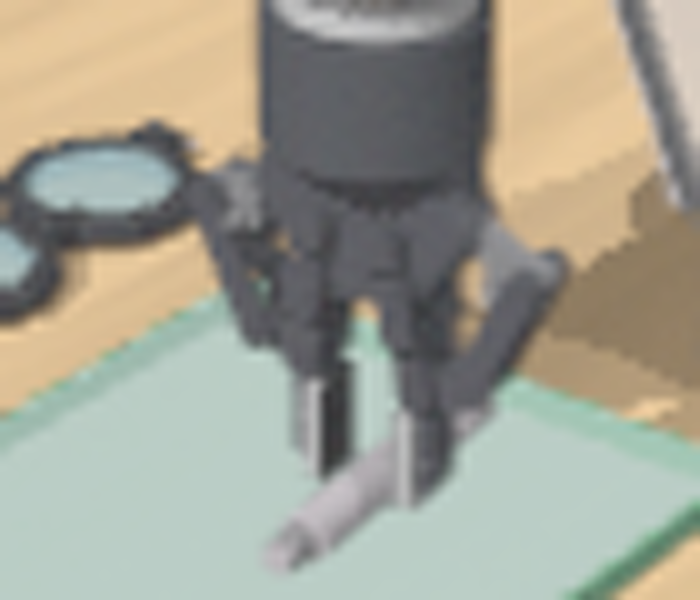

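View pics/e3.png

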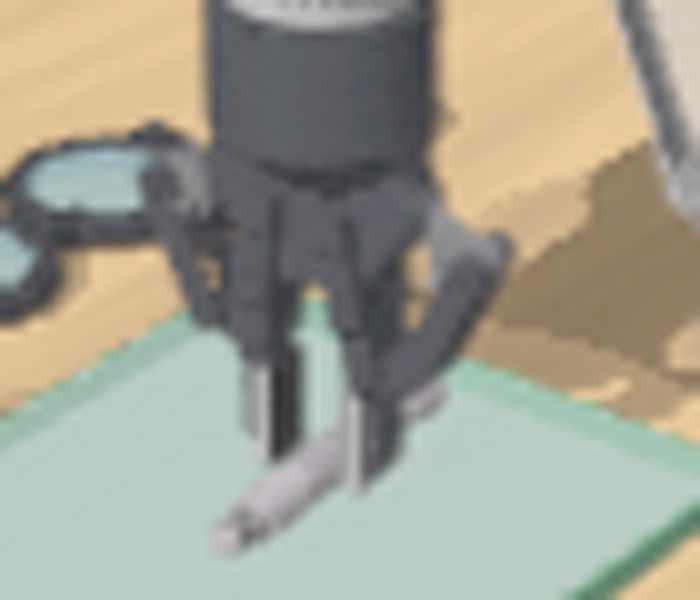

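```bash

python3 -m jog '[{"grip":0.68,"xyz":[0.004,0,0],"dr":[0,0,0]},{"grip":0.68,"xyz":[0.008,0,0],"dr":[0,0,0]},{"grip":0.68,"xyz":[0.012,0,0],"dr":[0,0,0]},{"grip":0.68,"xyz":[0.015,0,0],"dr":[0,0,0]},{"grip":0.68,"xyz":[0.017,0,0],"dr":[0,0,0]},{"grip":0.68,"xyz":[0.018,0,0],"dr":[0,0,0]}]';  python3 -c "
from h import *
im=ctrl.read_camera('side')
b=np.clip(255*(im/255.)**.5,0,255).astype(np.uint8)
crop('side','e4',225,125,295,185,10,b)
im=ctrl.read_camera('top')
crop('top','e5',170,120,330,220,5)
"
```

```text
time: 5.95
eef_pos: [0.5847, -0.0879, -0.0166]
tcp_rot: [0.999, 0.044, 0.0, 0.0]
contact_force: [0.4, -0.4, -0.4]
opening: 0.322
```

View pics/e4.png

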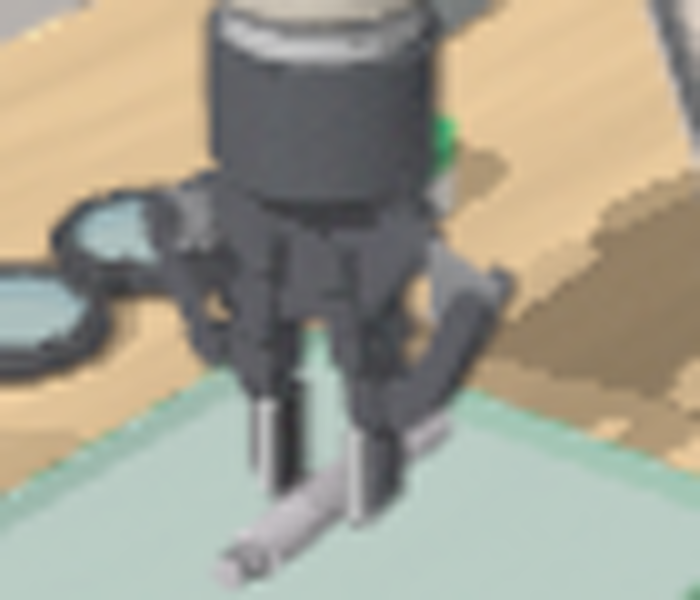

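View pics/e5.png

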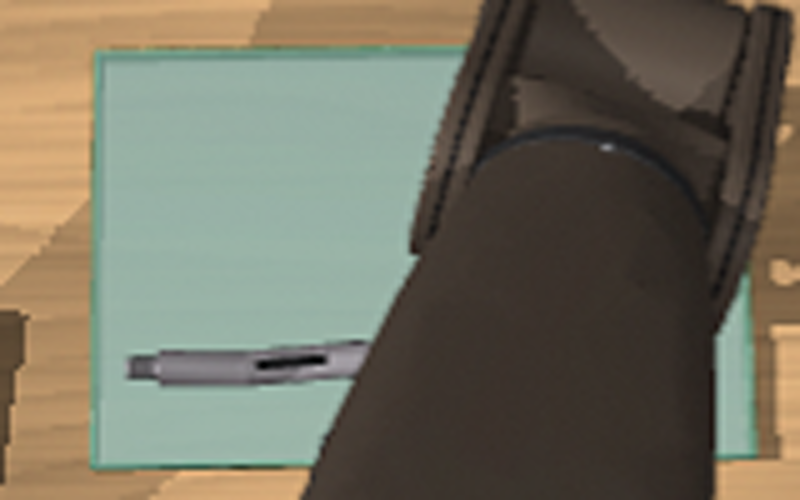

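```bash

python3 -m jog '[{"grip":0.68,"xyz":[0.004,0,0],"dr":[0,0,0]},{"grip":0.68,"xyz":[0.008,0,0],"dr":[0,0,0]},{"grip":0.68,"xyz":[0.011,0,0],"dr":[0,0,0]},{"grip":0.68,"xyz":[0.013,0,0],"dr":[0,0,0]},{"grip":0.68,"xyz":[0.014,0,0],"dr":[0,0,0]}]';  python3 -c "
from h import *
for n,ox,oy,a,b in(('e1',240,130,(232,575),(440,425)),('e2',230,130,(277,558),(490,410)),('e3',230,130,(226,540),(442,392)),('e4',225,125,(228,572),(446,425))):
  A=onz('side',ox+a[0]/10-.5,oy+a[1]/10-.5,.021);B=onz('side',ox+b[0]/10-.5,oy+b[1]/10-.5,.021)
  d=A-B;print(n,A.round(4),B.round(4),np.linalg.norm(d).round(4),np.degrees(np.arctan2(-d[0],d[1])).round(1),'mid x',(B+d*.058/.124)[:2].round(4))
im=ctrl.read_camera('side')
b=np.clip(255*(im/255.)**.5,0,255).astype(np.uint8)
crop('side','e6',220,125,290,185,10,b)
"
```

```text
time: 6.52
eef_pos: [0.5989, -0.0867, -0.0165]
tcp_rot: [0.999, 0.044, 0.0, 0.0]
contact_force: [-1.0, 0.5, 0.9]
opening: 0.318
e1 [ 0.5169 -0.0323  0.021 ] [ 0.5197 -0.1494  0.021 ] 0.1171 1.3 mid x [ 0.5184 -0.0946]
e2 [ 0.5369 -0.0294  0.021 ] [ 0.5389 -0.1471  0.021 ] 0.1177 0.9 mid x [ 0.538  -0.0921]
e3 [ 0.5566 -0.0278  0.021 ] [ 0.559 -0.147  0.021] 0.1192 1.2 mid x [ 0.5579 -0.0912]
e4 [ 0.5759 -0.0266  0.021 ] [ 0.5786 -0.1467  0.021 ] 0.1201 1.3 mid x [ 0.5773 -0.0905]
```

View pics/e6.png

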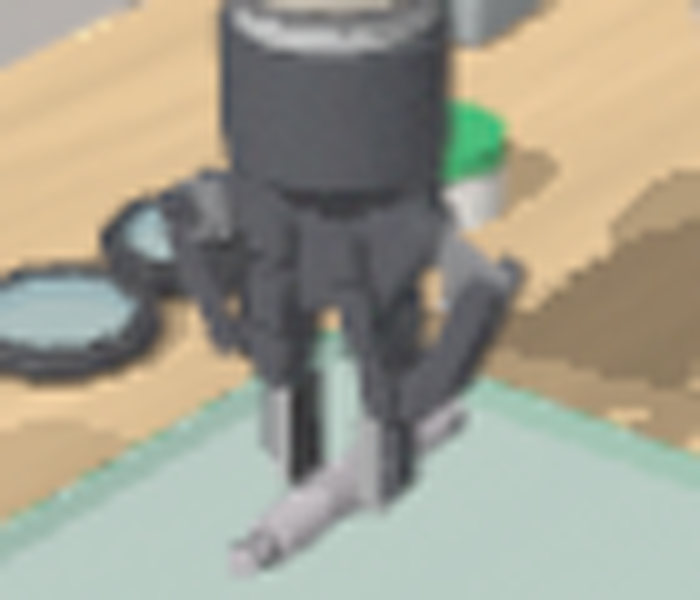

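```bash

python3 -m jog '[{"grip":0.72,"xyz":[-0.003,0,0],"dr":[0,0,0]},{"grip":0.78,"xyz":[-0.004,0,0],"dr":[0,0,0]},{"grip":0.9,"xyz":[-0.004,0,0],"dr":[0,0,0]},{"grip":0.9,"xyz":[-0.004,0,0],"dr":[0,0,0]},{"grip":0.9,"xyz":[-0.004,0,0],"dr":[0,0,0]},{"grip":0.9,"xyz":[-0.004,0,0],"dr":[0,0,0]}]' 50;  python3 -c "
from h import *
im=ctrl.read_camera('side')
b=np.clip(255*(im/255.)**.5,0,255).astype(np.uint8)
crop('side','e7',220,125,290,185,10,b)
"
```

```text
time: 7.07
eef_pos: [0.594, -0.087, -0.0165]
tcp_rot: [0.999, 0.044, -0.0, -0.0]
contact_force: [-1.6, 0.8, 1.8]
opening: 0.187
```

View pics/e7.png

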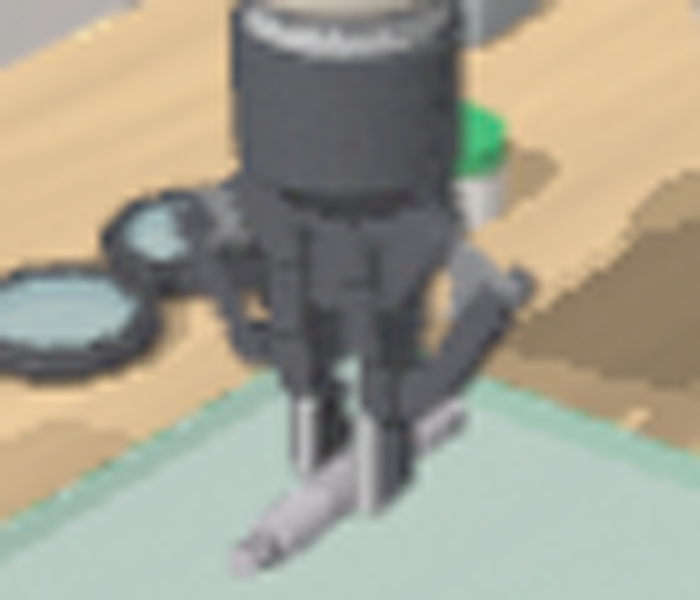

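```bash

python3 -m jog '[{"grip":0.9,"xyz":[0,0,-0.005],"dr":[0,0,0]},{"grip":0.9,"xyz":[0,0,-0.015],"dr":[0,0,0]},{"grip":0.9,"xyz":[0,0,-0.03],"dr":[0,0,0]},{"grip":0.9,"xyz":[0,0,-0.05],"dr":[0,0,0]},{"grip":0.9,"xyz":[0,0,-0.07],"dr":[0,0,0]},{"grip":0.9,"xyz":[0,0,-0.085],"dr":[0,0,0]},{"grip":0.9,"xyz":[0,0,-0.09],"dr":[0,0,0]}]';  python3 -c "
from h import *
im=ctrl.read_camera('side')
b=np.clip(255*(im/255.)**.5,0,255).astype(np.uint8)
crop('side','e8',210,80,300,170,8,b)
"
```

```text
time: 7.7
eef_pos: [0.5963, -0.0875, 0.0769]
tcp_rot: [0.999, 0.044, 0.003, 0.001]
contact_force: [1.0, -0.5, -2.7]
opening: 0.183
```

View pics/e8.png

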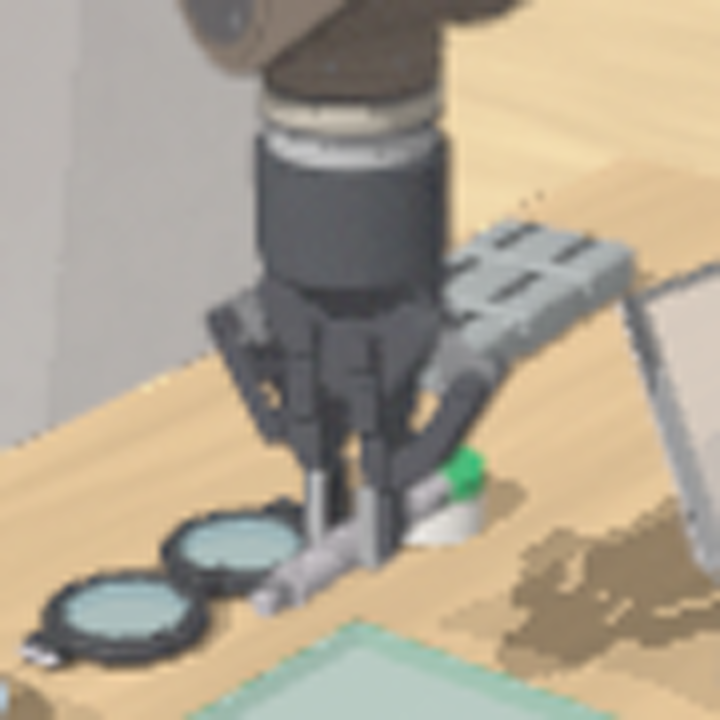

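```bash
python3 -c "
from h import *
plan(.44,-.14,.08,-8.8);plan(.4465,-.333,.06,-8.8)"
```

```text
t 7.75 p [ 0.5962 -0.0875  0.0767] xyz [-0.1602  0.0387 -0.0041] dr [ 0.001 -0.005  0.241] F [ 0.7  0.4 -2.3] op 0.192
t 7.75 p [ 0.5962 -0.0875  0.0767] xyz [-0.1706  0.2315  0.0162] dr [ 0.001 -0.005  0.241] F [ 0.7  0.4 -2.3] op 0.192
```

```bash

python3 -m jog '[{"grip":0.9,"xyz":[-0.02,0.005,0],"dr":[0,0,0.05]},{"grip":0.9,"xyz":[-0.05,0.012,0],"dr":[0,0,0.1]},{"grip":0.9,"xyz":[-0.085,0.02,0],"dr":[0,0,0.15]},{"grip":0.9,"xyz":[-0.12,0.03,0],"dr":[0,0,0.2]},{"grip":0.9,"xyz":[-0.155,0.045,0],"dr":[0,0,0.241]},{"grip":0.9,"xyz":[-0.165,0.075,0],"dr":[0,0,0.241]},{"grip":0.9,"xyz":[-0.168,0.11,0],"dr":[0,0,0.241]},{"grip":0.9,"xyz":[-0.17,0.145,0],"dr":[0,0,0.241]},{"grip":0.9,"xyz":[-0.17,0.18,0],"dr":[0,0,0.241]},{"grip":0.9,"xyz":[-0.17,0.21,0],"dr":[0,0,0.241]},{"grip":0.9,"xyz":[-0.17,0.225,0],"dr":[0,0,0.241]},{"grip":0.9,"xyz":[-0.17,0.231,0],"dr":[0,0,0.241]}]';
python3 -m jog '[{"grip":0.9,"xyz":[0,0,0],"dr":[0,0,0]},{"grip":0.9,"xyz":[0,0,0],"dr":[0,0,0]},{"grip":0.9,"xyz":[0,0,0],"dr":[0,0,0]}]'
python3 -c "
from h import *
plan(.4465,-.333,-.0055,-8.8)
crop('side','f1',270,50,370,170,6)
crop('top','f2',330,130,440,250,6)"
```

```text
time: 8.75
eef_pos: [0.4446, -0.3338, 0.0726]
tcp_rot: [0.997, -0.078, -0.0, -0.0]
contact_force: [-0.1, -0.1, -2.5]
opening: 0.191
time: 9.0
eef_pos: [0.4447, -0.3299, 0.0726]
tcp_rot: [0.997, -0.076, -0.001, -0.001]
contact_force: [-0.3, 1.0, -1.3]
opening: 0.189
t 9.0 p [ 0.4447 -0.3299  0.0726] xyz [0.0024 0.003  0.0781] dr [-0.002  0.002  0.001] F [-0.3  1.  -1.3] op 0.189
```

View pics/f1.png

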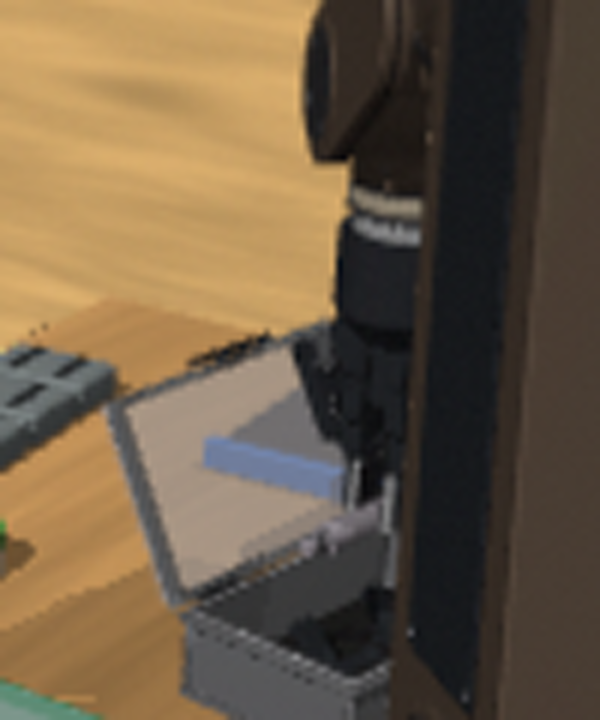

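View pics/f2.png

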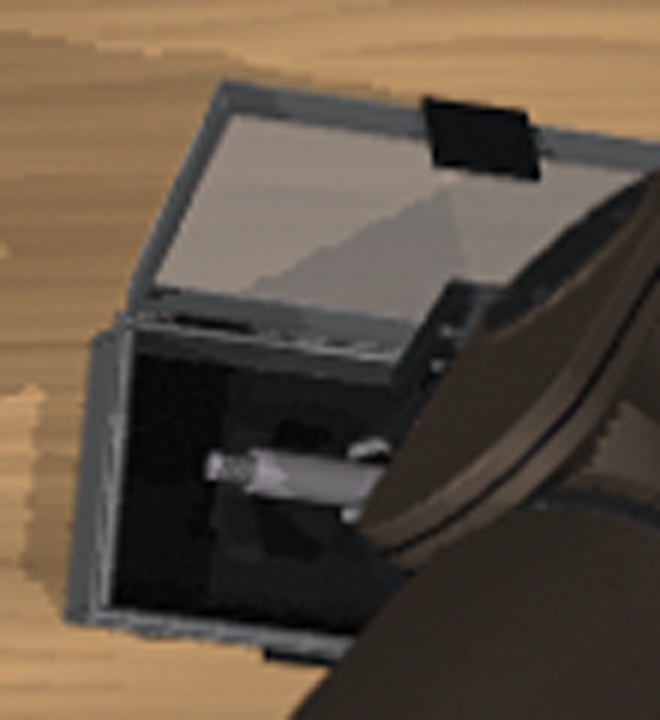

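```bash
python3 -c "
from h import *
for z in(.105,.11,.115):
  A=onz('top',364.5,207,z);B=onz('top',330+360/6-.5,130+485/6-.5,z);d=A-B
  print(z,A.round(4),B.round(4),np.degrees(np.arctan2(-d[0],d[1])))
  a=np.radians(-8.8);Rz=np.array([[np.cos(a),-np.sin(a)],[np.sin(a),np.cos(a)]])
  print('tip in box frame',Rz.T@(A[:2]-[.4465,-.335]),Rz.T@(B[:2]-[.4465,-.335]))
"
```

```text
0.105 [ 0.4565 -0.266   0.105 ] [ 0.4473 -0.325   0.105 ] -8.82203956984298
tip in box frame [-0.00069973  0.06966921] [-0.00072267  0.01004439]
0.11 [ 0.456  -0.2644  0.11  ] [ 0.4469 -0.323   0.11  ] -8.822039569842966
tip in box frame [-0.00142503  0.07118836] [-0.00144782  0.01191961]
0.115 [ 0.4555 -0.2628  0.115 ] [ 0.4465 -0.321   0.115 ] -8.82203956984295
tip in box frame [-0.00215032  0.07270751] [-0.00217298  0.01379483]
```

```bash

python3 -m jog '[{"grip":0.9,"xyz":[0.001,0.003,0.01],"dr":[0,0,0]},{"grip":0.9,"xyz":[0.0015,0.005,0.03],"dr":[0,0,0]},{"grip":0.9,"xyz":[0.0015,0.005,0.05],"dr":[0,0,0]},{"grip":0.9,"xyz":[0.0015,0.005,0.065],"dr":[0,0,0]},{"grip":0.9,"xyz":[0.0015,0.005,0.071],"dr":[0,0,0]},{"grip":0.9,"xyz":[0.0015,0.005,0.074],"dr":[0,0,0]},{"grip":0.9,"xyz":[0.0015,0.005,0.074],"dr":[0,0,0]}]'
python3 -c "
from h import *
plan(.4465,-.333,-.0055,-8.8)
im=ctrl.read_camera('top')
b=np.clip(255*(im/255.)**.5,0,255).astype(np.uint8)
crop('top','f3',330,170,430,250,7,b)"
```

```text
time: 9.68
eef_pos: [0.4456, -0.3366, -0.0012]
tcp_rot: [0.997, -0.077, -0.0, -0.0]
contact_force: [0.2, -0.3, -1.2]
opening: 0.19
t 9.68 p [ 0.4456 -0.3366 -0.0012] xyz [ 0.0004 -0.0037  0.0043] dr [-0.001  0.001 -0.   ] F [ 0.2 -0.3 -1.2] op 0.19
```

View pics/f3.png

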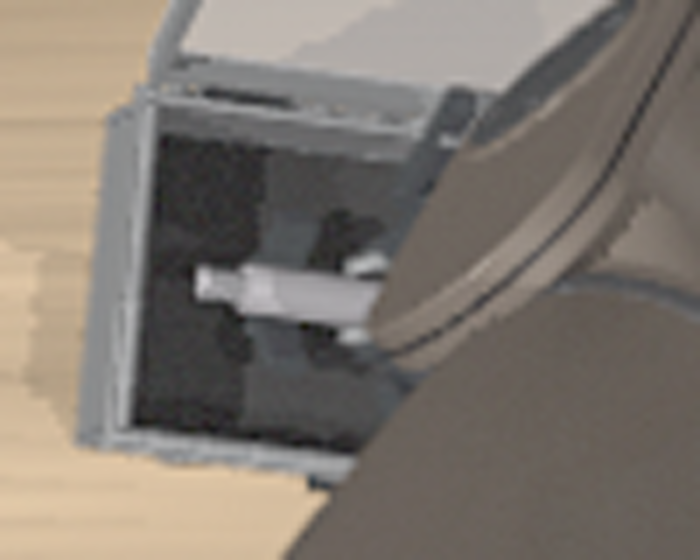

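Centred over the saddles; lower in small steps to contact.

```bash

python3 -m jog '[{"grip":0.9,"xyz":[0,0,0.001],"dr":[0,0,0]},{"grip":0.9,"xyz":[0,0,0.0025],"dr":[0,0,0]},{"grip":0.9,"xyz":[0,0,0.0035],"dr":[0,0,0]},{"grip":0.9,"xyz":[0,0,0.0035],"dr":[0,0,0]}]'
python3 -m jog '[{"grip":0.9,"xyz":[0,0,0.0005],"dr":[0,0,0]},{"grip":0.9,"xyz":[0,0,0.001],"dr":[0,0,0]},{"grip":0.9,"xyz":[0,0,0.001],"dr":[0,0,0]}]'
```

```text
time: 10.07
eef_pos: [0.4459, -0.3372, -0.0038]
tcp_rot: [0.997, -0.077, 0.0, 0.0]
contact_force: [0.1, 0.3, -2.1]
opening: 0.191
time: 10.32
eef_pos: [0.4457, -0.3371, -0.0052]
tcp_rot: [0.997, -0.077, -0.0, -0.0]
contact_force: [1.1, -0.2, -3.6]
opening: 0.189
```

```bash

python3 -m jog '[{"grip":0.9,"xyz":[0,0,0.0005],"dr":[0,0,0]},{"grip":0.9,"xyz":[0,0,0.001],"dr":[0,0,0]},{"grip":0.9,"xyz":[0,0,0.001],"dr":[0,0,0]}]'
python3 -m jog '[{"grip":0.9,"xyz":[0,0,0.0005],"dr":[0,0,0]},{"grip":0.9,"xyz":[0,0,0.001],"dr":[0,0,0]},{"grip":0.9,"xyz":[0,0,0.001],"dr":[0,0,0]}]'
```

```text
time: 10.57
eef_pos: [0.4459, -0.3372, -0.0056]
tcp_rot: [0.997, -0.077, -0.0, -0.0]
contact_force: [-1.6, 1.0, 2.0]
opening: 0.187
time: 10.82
eef_pos: [0.4459, -0.3372, -0.0057]
tcp_rot: [0.997, -0.077, -0.0, -0.0]
contact_force: [-3.7, 3.5, 7.3]
opening: 0.19
```

```bash

python3 -m jog '[{"grip":0.78,"xyz":[0,0,-0.0005],"dr":[0,0,0]},{"grip":0.72,"xyz":[0,0,-0.0005],"dr":[0,0,0]},{"grip":0.65,"xyz":[0,0,-0.0005],"dr":[0,0,0]},{"grip":0.6,"xyz":[0,0,-0.0005],"dr":[0,0,0]},{"grip":0.55,"xyz":[0,0,-0.0005],"dr":[0,0,0]},{"grip":0.55,"xyz":[0,0,-0.0005],"dr":[0,0,0]}]'
python3 -c "
from h import *
im=ctrl.read_camera('top')
b=np.clip(255*(im/255.)**.5,0,255).astype(np.uint8)
crop('top','f4',330,170,430,250,7,b)"
```

```text
time: 11.32
eef_pos: [0.4457, -0.3371, -0.0068]
tcp_rot: [0.997, -0.077, -0.0, -0.0]
contact_force: [-0.3, -0.8, 0.1]
opening: 0.454
```

View pics/f4.png

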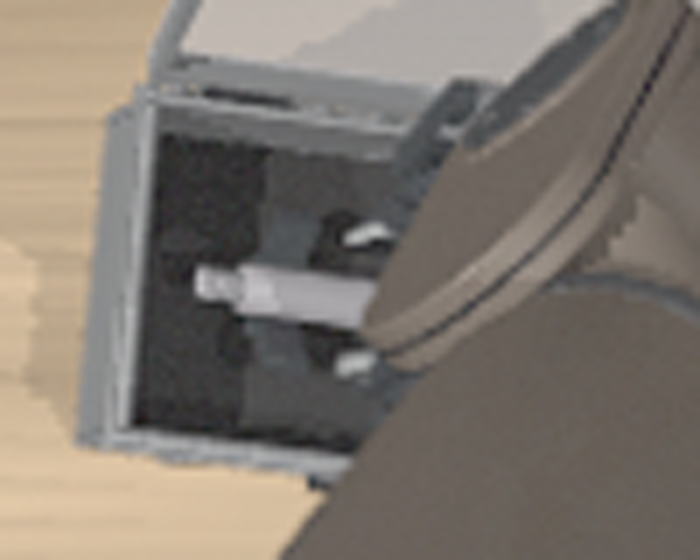

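Released, the shaft rests in the saddles. Lift straight up.

```bash

python3 -m jog '[{"grip":0.55,"xyz":[0,0,-0.015],"dr":[0,0,0]},{"grip":0.55,"xyz":[0,0,-0.04],"dr":[0,0,0]},{"grip":0.55,"xyz":[0,0,-0.08],"dr":[0,0,0]},{"grip":0.55,"xyz":[0,0,-0.12],"dr":[0,0,0]},{"grip":0.55,"xyz":[0,0,-0.14],"dr":[0,0,0]},{"grip":0.55,"xyz":[0,0,-0.14],"dr":[0,0,0]}]'
python3 -c "
from h import *
plan(.50,-.05,.12,4);plan(.508,.073,.06,4)"
```

```text
time: 11.87
eef_pos: [0.4487, -0.3402, 0.1404]
tcp_rot: [0.997, -0.077, 0.005, 0.004]
contact_force: [0.6, -1.0, 1.3]
opening: 0.447
t 11.87 p [ 0.4487 -0.3402  0.1404] xyz [ 0.006  -0.2948  0.0182] dr [ 0.009 -0.009 -0.224] F [ 0.6 -1.   1.3] op 0.447
t 11.87 p [ 0.4487 -0.3402  0.1404] xyz [-0.0055 -0.418   0.0771] dr [ 0.009 -0.009 -0.224] F [ 0.6 -1.   1.3] op 0.447
```

```bash

python3 -m jog '[{"grip":0.55,"xyz":[0,-0.04,0],"dr":[0,0,-0.05]},{"grip":0.55,"xyz":[0,-0.08,0],"dr":[0,0,-0.1]},{"grip":0.55,"xyz":[0,-0.12,0],"dr":[0,0,-0.15]},{"grip":0.55,"xyz":[0,-0.16,0],"dr":[0,0,-0.19]},{"grip":0.55,"xyz":[-0.002,-0.2,0],"dr":[0,0,-0.19]},{"grip":0.55,"xyz":[-0.004,-0.24,0.01],"dr":[0,0,-0.19]},{"grip":0.55,"xyz":[-0.006,-0.28,0.025],"dr":[0,0,-0.19]},{"grip":0.55,"xyz":[-0.006,-0.32,0.045],"dr":[0,0,-0.19]},{"grip":0.55,"xyz":[-0.006,-0.36,0.06],"dr":[0,0,-0.19]},{"grip":0.55,"xyz":[-0.006,-0.4,0.075],"dr":[0,0,-0.19]},{"grip":0.55,"xyz":[-0.006,-0.418,0.08],"dr":[0,0,-0.19]},{"grip":0.55,"xyz":[-0.006,-0.418,0.08],"dr":[0,0,-0.19]}]'
python3 -m jog '[{"grip":0.6,"xyz":[0,0,0],"dr":[0,0,0]},{"grip":0.6,"xyz":[0,0,0],"dr":[0,0,0]}]'
python3 -c "
from h import *
plan(.508,.073,-.0165,2)
im=ctrl.read_camera('side')
b=np.clip(255*(im/255.)**.5,0,255).astype(np.uint8)
crop('side','g1',180,100,300,220,6,b)
im=ctrl.read_camera('top')
b=np.clip(255*(im/255.)**.5,0,255).astype(np.uint8)
crop('top','g2',330,120,450,250,6,b)"
```

```text
time: 12.87
eef_pos: [0.5014, 0.0808, 0.0501]
tcp_rot: [1.0, 0.02, -0.003, -0.001]
contact_force: [-0.6, -0.1, -0.4]
opening: 0.448
time: 13.03
eef_pos: [0.5036, 0.0766, 0.0529]
tcp_rot: [1.0, 0.018, -0.0, 0.0]
contact_force: [-0.5, 0.0, -0.0]
opening: 0.4
t 13.03 p [0.5036 0.0766 0.0529] xyz [0.0043 0.0037 0.0694] dr [0.    0.001 0.001] F [-0.5  0.  -0. ] op 0.4
```

View pics/g1.png

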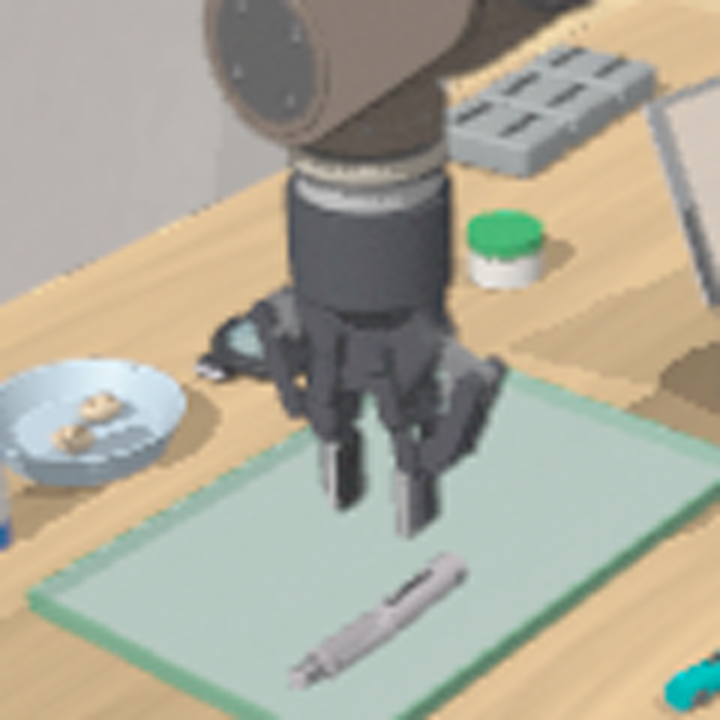

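View pics/g2.png

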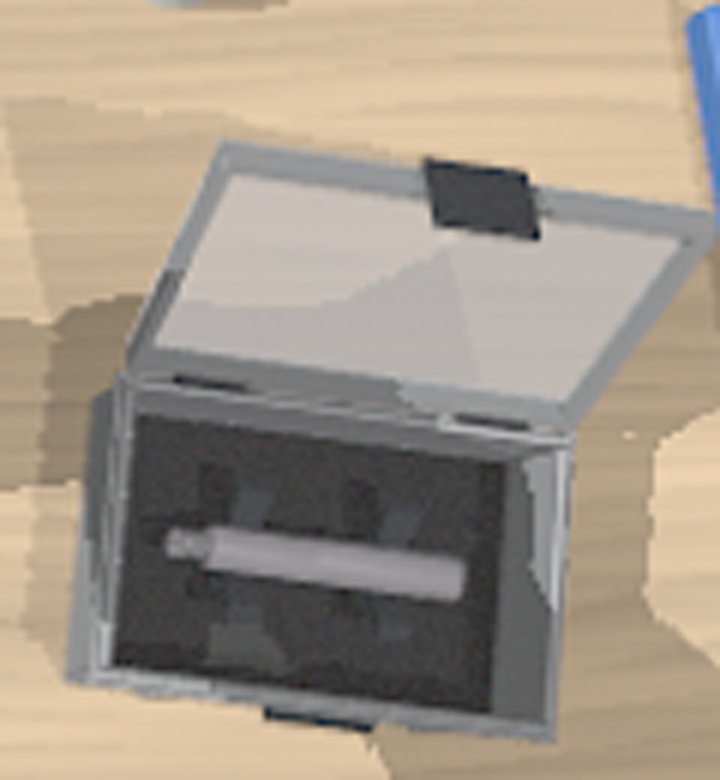

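```bash

python3 -m jog '[{"grip":0.6,"xyz":[0.0045,0.0035,0.015],"dr":[0,0,0]},{"grip":0.6,"xyz":[0.0045,0.0035,0.035],"dr":[0,0,0]},{"grip":0.6,"xyz":[0.0045,0.0035,0.055],"dr":[0,0,0]},{"grip":0.6,"xyz":[0.0045,0.0035,0.065],"dr":[0,0,0]},{"grip":0.6,"xyz":[0.0045,0.0035,0.068],"dr":[0,0,0]},{"grip":0.6,"xyz":[0.0045,0.0035,0.068],"dr":[0,0,0]}]'
python3 -c "
from h import *
plan(.508,.073,-.0165,2)
im=ctrl.read_camera('side')
b=np.clip(255*(im/255.)**.5,0,255).astype(np.uint8)
crop('side','g3',215,150,275,220,10,b)"
```

```text
time: 13.63
eef_pos: [0.5081, 0.0728, -0.0151]
tcp_rot: [1.0, 0.017, -0.001, -0.0]
contact_force: [0.4, -0.3, 0.9]
opening: 0.402
t 13.63 p [ 0.5081  0.0728 -0.0151] xyz [-0.0001 -0.0002  0.0014] dr [-0.     0.001 -0.   ] F [ 0.4 -0.3  0.9] op 0.402
```

View pics/g3.png

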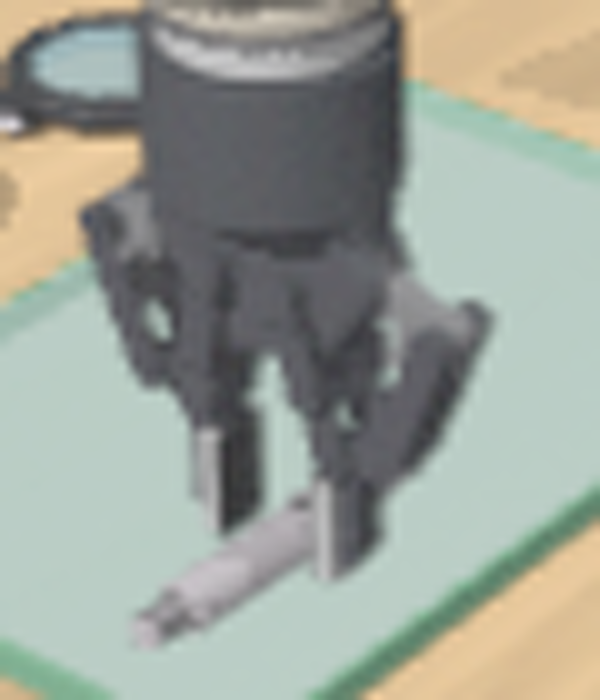

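```bash

python3 -m jog '[{"grip":0.67,"xyz":[0.001,0,0],"dr":[0,0,0]},{"grip":0.67,"xyz":[0.004,0,0],"dr":[0,0,0]},{"grip":0.67,"xyz":[0.008,0,0],"dr":[0,0,0]},{"grip":0.67,"xyz":[0.012,0,0],"dr":[0,0,0]},{"grip":0.67,"xyz":[0.016,0,0],"dr":[0,0,0]}]';  python3 -c "
from h import *
im=ctrl.read_camera('side')
b=np.clip(255*(im/255.)**.5,0,255).astype(np.uint8)
crop('side','h1',210,150,270,215,10,b)
"
python3 -m jog '[{"grip":0.67,"xyz":[0.004,0,0],"dr":[0,0,0]},{"grip":0.67,"xyz":[0.008,0,0],"dr":[0,0,0]},{"grip":0.67,"xyz":[0.012,0,0],"dr":[0,0,0]},{"grip":0.67,"xyz":[0.016,0,0],"dr":[0,0,0]}]';  python3 -c "
from h import *
im=ctrl.read_camera('side')
b=np.clip(255*(im/255.)**.5,0,255).astype(np.uint8)
crop('side','h2',210,150,270,215,10,b)
"
```

```text
time: 14.1
eef_pos: [0.525, 0.0742, -0.0142]
tcp_rot: [1.0, 0.018, -0.0, 0.0]
contact_force: [-2.5, 0.2, 1.4]
opening: 0.33
time: 14.48
eef_pos: [0.5414, 0.0747, -0.0145]
tcp_rot: [1.0, 0.018, 0.001, -0.0]
contact_force: [0.2, -0.3, -0.5]
opening: 0.329
```

View pics/h1.png

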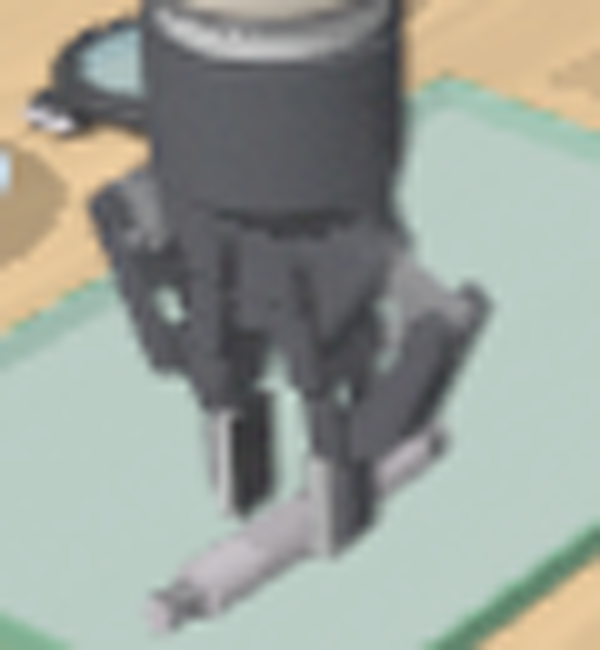

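View pics/h2.png

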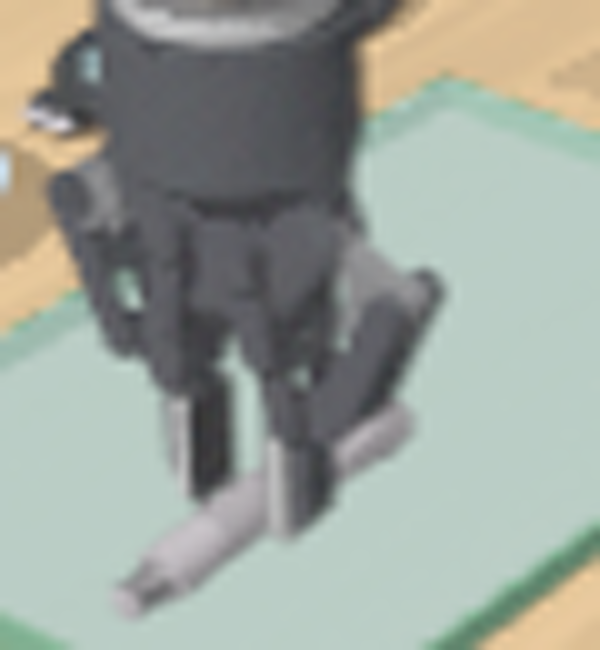

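```bash

python3 -m jog '[{"grip":0.67,"xyz":[0.004,0,0],"dr":[0,0,0]},{"grip":0.67,"xyz":[0.008,0,0],"dr":[0,0,0]},{"grip":0.67,"xyz":[0.012,0,0],"dr":[0,0,0]},{"grip":0.67,"xyz":[0.016,0,0],"dr":[0,0,0]}]';  python3 -c "
from h import *
im=ctrl.read_camera('side')
b=np.clip(255*(im/255.)**.5,0,255).astype(np.uint8)
crop('side','h3',200,145,260,210,10,b)
"
python3 -m jog '[{"grip":0.67,"xyz":[0.004,0,0],"dr":[0,0,0]},{"grip":0.67,"xyz":[0.008,0,0],"dr":[0,0,0]},{"grip":0.67,"xyz":[0.012,0,0],"dr":[0,0,0]},{"grip":0.67,"xyz":[0.016,0,0],"dr":[0,0,0]}]';  python3 -c "
from h import *
im=ctrl.read_camera('side')
b=np.clip(255*(im/255.)**.5,0,255).astype(np.uint8)
crop('side','h4',195,140,255,205,10,b)
"
```

```text
time: 14.87
eef_pos: [0.5568, 0.0753, -0.0147]
tcp_rot: [1.0, 0.018, -0.0, 0.0]
contact_force: [-0.1, 0.0, 1.6]
opening: 0.329
time: 15.25
eef_pos: [0.5732, 0.0759, -0.0146]
tcp_rot: [1.0, 0.018, 0.0, 0.0]
contact_force: [-0.9, -0.6, 0.5]
opening: 0.327
```

View pics/h3.png

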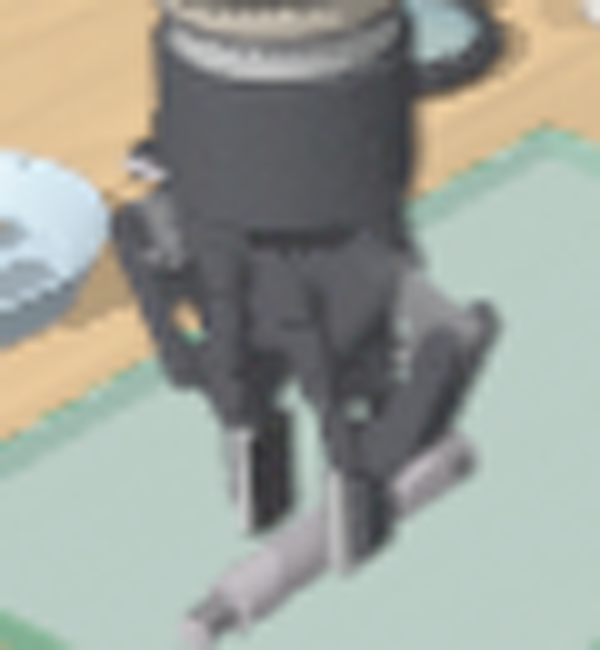

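View pics/h4.png

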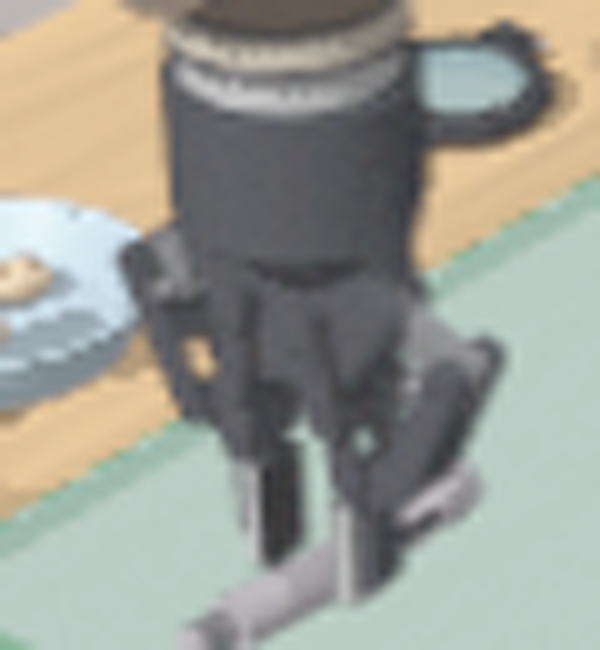

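```bash

python3 -m jog '[{"grip":0.67,"xyz":[0.004,0,0],"dr":[0,0,0]},{"grip":0.67,"xyz":[0.008,0,0],"dr":[0,0,0]},{"grip":0.67,"xyz":[0.012,0,0],"dr":[0,0,0]},{"grip":0.67,"xyz":[0.016,0,0],"dr":[0,0,0]}]';  python3 -c "
from h import *
im=ctrl.read_camera('side')
b=np.clip(255*(im/255.)**.5,0,255).astype(np.uint8)
crop('side','h5',190,140,250,205,10,b)
"
python3 -m jog '[{"grip":0.67,"xyz":[0.004,0,0],"dr":[0,0,0]},{"grip":0.67,"xyz":[0.008,0,0],"dr":[0,0,0]},{"grip":0.67,"xyz":[0.012,0,0],"dr":[0,0,0]},{"grip":0.67,"xyz":[0.016,0,0],"dr":[0,0,0]}]';  python3 -c "
from h import *
im=ctrl.read_camera('side')
b=np.clip(255*(im/255.)**.5,0,255).astype(np.uint8)
crop('side','h6',185,140,245,205,10,b)
"
```

```text
time: 15.63
eef_pos: [0.5886, 0.0764, -0.0146]
tcp_rot: [1.0, 0.018, -0.0, -0.0]
contact_force: [-2.4, -0.4, 0.7]
opening: 0.33
time: 16.02
eef_pos: [0.6051, 0.077, -0.0146]
tcp_rot: [1.0, 0.018, 0.0, 0.0]
contact_force: [-0.5, -0.0, -0.3]
opening: 0.328
```

View pics/h5.png

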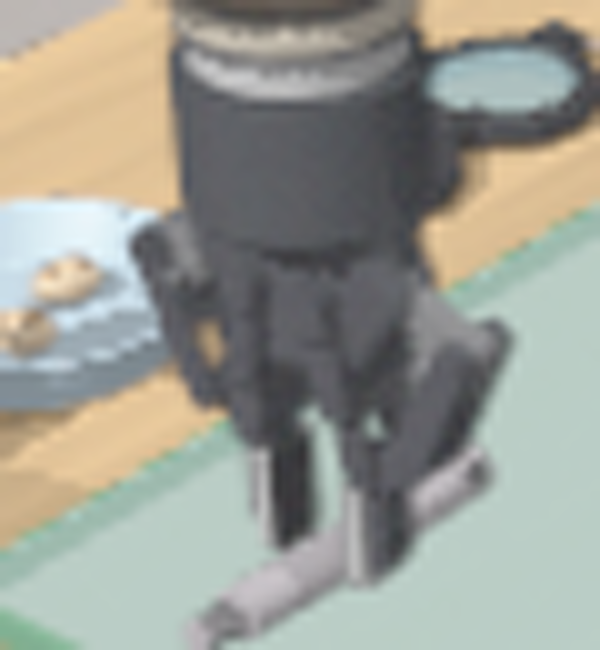

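View pics/h6.png

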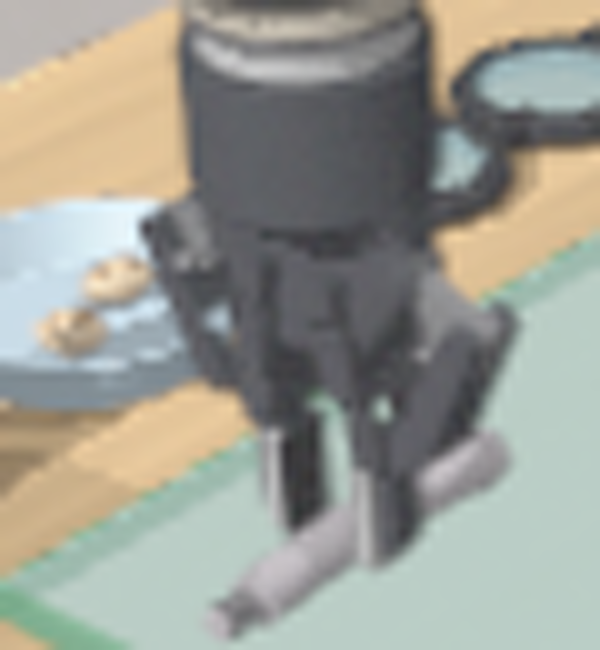

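```bash

python3 -m jog '[{"grip":0.67,"xyz":[0.004,0,0],"dr":[0,0,0]},{"grip":0.67,"xyz":[0.008,0,0],"dr":[0,0,0]},{"grip":0.67,"xyz":[0.012,0,0],"dr":[0,0,0]},{"grip":0.67,"xyz":[0.015,0,0],"dr":[0,0,0]},{"grip":0.67,"xyz":[0.016,0,0],"dr":[0,0,0]},{"grip":0.67,"xyz":[0.016,0,0],"dr":[0,0,0]}]';  python3 -c "
from h import *
im=ctrl.read_camera('side')
b=np.clip(255*(im/255.)**.5,0,255).astype(np.uint8)
crop('side','h7',180,135,240,200,10,b)
"
```

```text
time: 16.57
eef_pos: [0.6207, 0.0776, -0.0147]
tcp_rot: [1.0, 0.018, 0.0, 0.0]
contact_force: [-0.5, -1.2, 0.4]
opening: 0.327
```

View pics/h7.png

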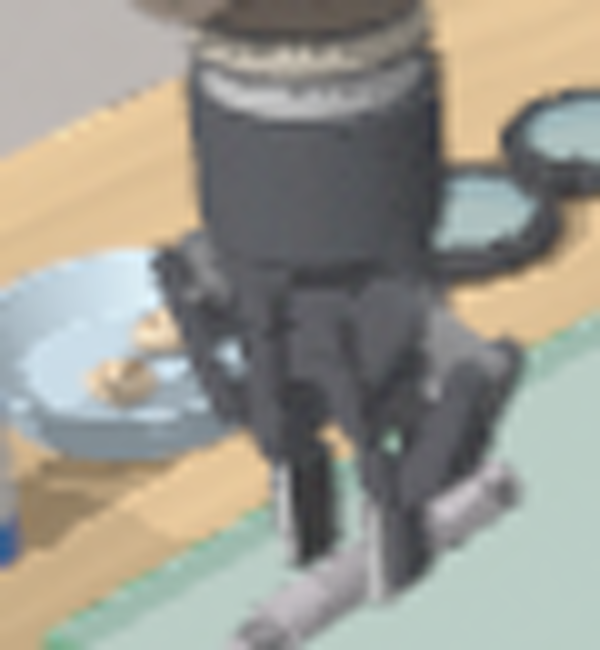

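```bash

python3 -m jog '[{"grip":0.72,"xyz":[-0.003,0,0],"dr":[0,0,0]},{"grip":0.78,"xyz":[-0.004,0,0.001],"dr":[0,0,0]},{"grip":0.9,"xyz":[-0.004,0,0.001],"dr":[0,0,0]},{"grip":0.9,"xyz":[-0.004,0,0.001],"dr":[0,0,0]},{"grip":0.9,"xyz":[-0.004,0,0.001],"dr":[0,0,0]},{"grip":0.9,"xyz":[-0.004,0,0.001],"dr":[0,0,0]}]' 60
python3 -m jog '[{"grip":0.9,"xyz":[0,0,-0.005],"dr":[0,0,0]},{"grip":0.9,"xyz":[0,0,-0.015],"dr":[0,0,0]},{"grip":0.9,"xyz":[0,0,-0.03],"dr":[0,0,0]},{"grip":0.9,"xyz":[0,0,-0.05],"dr":[0,0,0]},{"grip":0.9,"xyz":[0,0,-0.07],"dr":[0,0,0]},{"grip":0.9,"xyz":[0,0,-0.075],"dr":[0,0,0]},{"grip":0.9,"xyz":[0,0,-0.075],"dr":[0,0,0]}]';  python3 -c "
from h import *
plan(.4888,.331,.05,-8.2)
im=ctrl.read_camera('side')
b=np.clip(255*(im/255.)**.5,0,255).astype(np.uint8)
crop('side','h8',170,80,250,180,7,b)
"
```

```text
time: 17.12
eef_pos: [0.6161, 0.0775, -0.0155]
tcp_rot: [1.0, 0.018, -0.001, -0.0]
contact_force: [-3.0, 0.5, 3.3]
opening: 0.181
time: 17.7
eef_pos: [0.6185, 0.0774, 0.062]
tcp_rot: [1.0, 0.018, 0.003, 0.0]
contact_force: [-0.2, 0.1, -2.2]
opening: 0.182
t 17.7 p [0.6185 0.0774 0.062 ] xyz [-0.1205 -0.2581  0.0112] dr [-0.    -0.006  0.179] F [-0.2  0.1 -2.2] op 0.182
```

View pics/h8.png

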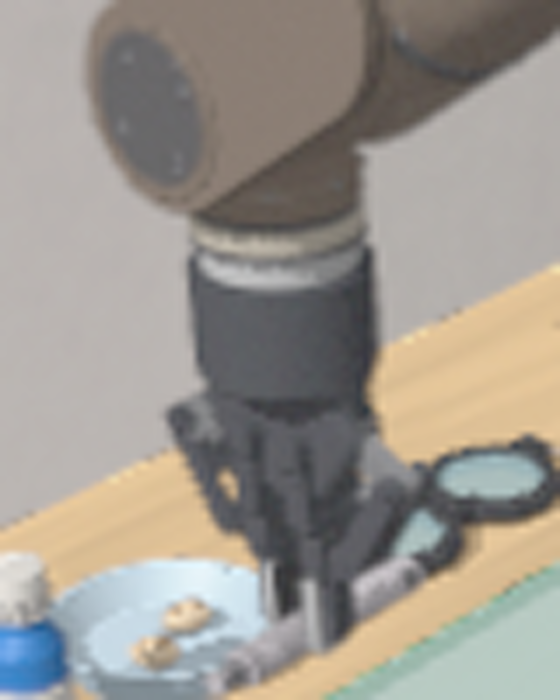

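```bash

python3 -m jog '[{"grip":0.9,"xyz":[-0.02,0,0],"dr":[0,0,0.02]},{"grip":0.9,"xyz":[-0.045,-0.01,0],"dr":[0,0,0.05]},{"grip":0.9,"xyz":[-0.07,-0.03,0],"dr":[0,0,0.09]},{"grip":0.9,"xyz":[-0.09,-0.06,0],"dr":[0,0,0.13]},{"grip":0.9,"xyz":[-0.105,-0.095,0],"dr":[0,0,0.16]},{"grip":0.9,"xyz":[-0.115,-0.13,0],"dr":[0,0,0.179]},{"grip":0.9,"xyz":[-0.12,-0.165,0],"dr":[0,0,0.179]},{"grip":0.9,"xyz":[-0.12,-0.2,0],"dr":[0,0,0.179]},{"grip":0.9,"xyz":[-0.12,-0.23,0],"dr":[0,0,0.179]},{"grip":0.9,"xyz":[-0.12,-0.25,0],"dr":[0,0,0.179]},{"grip":0.9,"xyz":[-0.12,-0.258,0],"dr":[0,0,0.179]},{"grip":0.9,"xyz":[-0.12,-0.258,0],"dr":[0,0,0.179]}]'
python3 -m jog '[{"grip":0.9,"xyz":[0,0,0],"dr":[0,0,0]},{"grip":0.9,"xyz":[0,0,0],"dr":[0,0,0]}]'
python3 -c "
from h import *
plan(.4888,.331,-.0245,-8.2)
im=ctrl.read_camera('side')
b=np.clip(255*(im/255.)**.5,0,255).astype(np.uint8)
crop('side','i1',120,150,260,300,5,b)
crop('top','i2',60,150,180,250,6)
"
```

```text
time: 18.75
eef_pos: [0.4859, 0.332, 0.0577]
tcp_rot: [0.998, -0.07, -0.001, 0.001]
contact_force: [0.2, -0.4, -2.9]
opening: 0.182
time: 18.92
eef_pos: [0.4868, 0.3296, 0.0583]
tcp_rot: [0.997, -0.072, -0.001, 0.001]
contact_force: [0.2, -0.2, -3.0]
opening: 0.179
t 18.92 p [0.4868 0.3296 0.0583] xyz [ 0.0019 -0.0018  0.0828] dr [ 0.002  0.002 -0.001] F [ 0.2 -0.2 -3. ] op 0.179
```

View pics/i1.png

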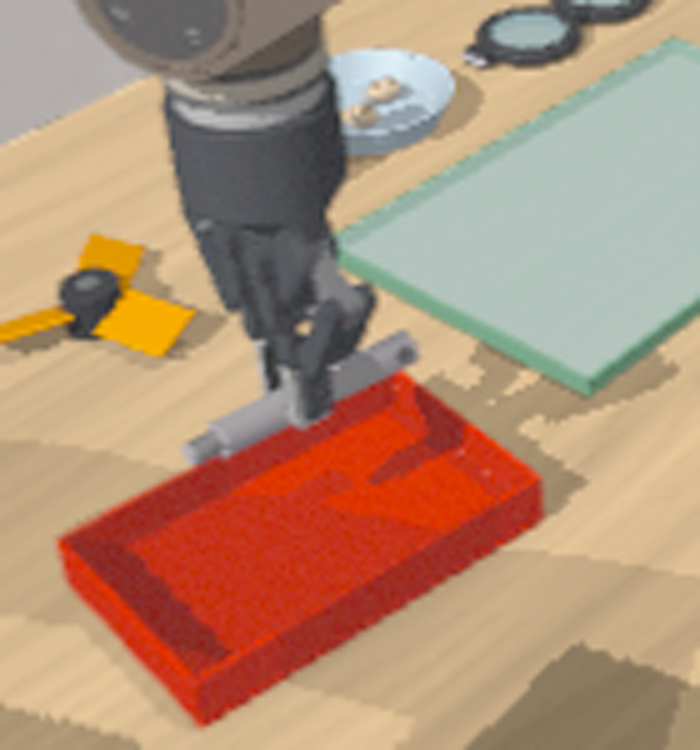

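View pics/i2.png

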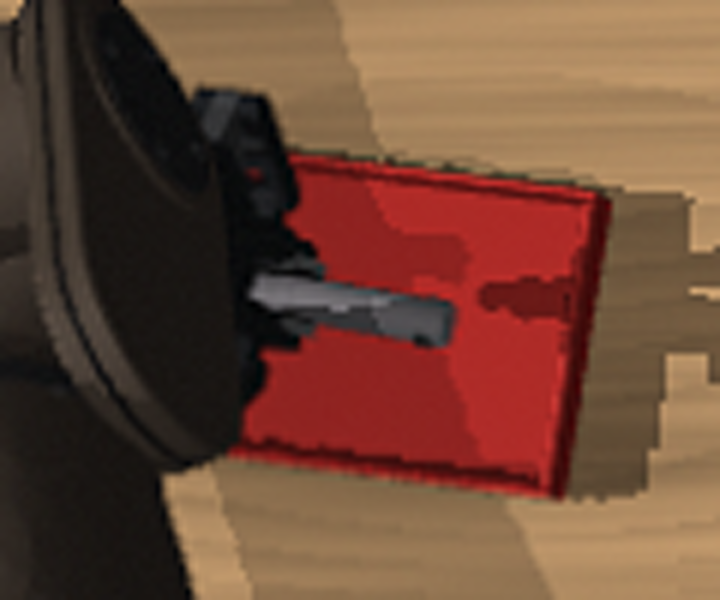

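```bash

python3 -m jog '[{"grip":0.9,"xyz":[0.001,-0.001,0.01],"dr":[0,0,0]},{"grip":0.9,"xyz":[0.002,-0.002,0.03],"dr":[0,0,0]},{"grip":0.9,"xyz":[0.002,-0.002,0.05],"dr":[0,0,0]},{"grip":0.9,"xyz":[0.002,-0.002,0.065],"dr":[0,0,0]},{"grip":0.9,"xyz":[0.002,-0.002,0.073],"dr":[0,0,0]},{"grip":0.9,"xyz":[0.002,-0.002,0.075],"dr":[0,0,0]},{"grip":0.9,"xyz":[0.002,-0.002,0.075],"dr":[0,0,0]}]'
python3 -m jog '[{"grip":0.9,"xyz":[0,0,0.001],"dr":[0,0,0]},{"grip":0.9,"xyz":[0,0,0.002],"dr":[0,0,0]},{"grip":0.9,"xyz":[0,0,0.002],"dr":[0,0,0]}]'
python3 -c "
from h import *
crop('side','i3',120,170,240,290,6)
"
```

```text
time: 19.6
eef_pos: [0.4893, 0.3321, -0.0164]
tcp_rot: [0.997, -0.072, -0.001, 0.0]
contact_force: [0.2, -0.2, -2.9]
opening: 0.185
time: 19.85
eef_pos: [0.4903, 0.333, -0.0166]
tcp_rot: [0.997, -0.071, 0.001, -0.0]
contact_force: [0.1, 0.7, -2.5]
opening: 0.184
```

View pics/i3.png

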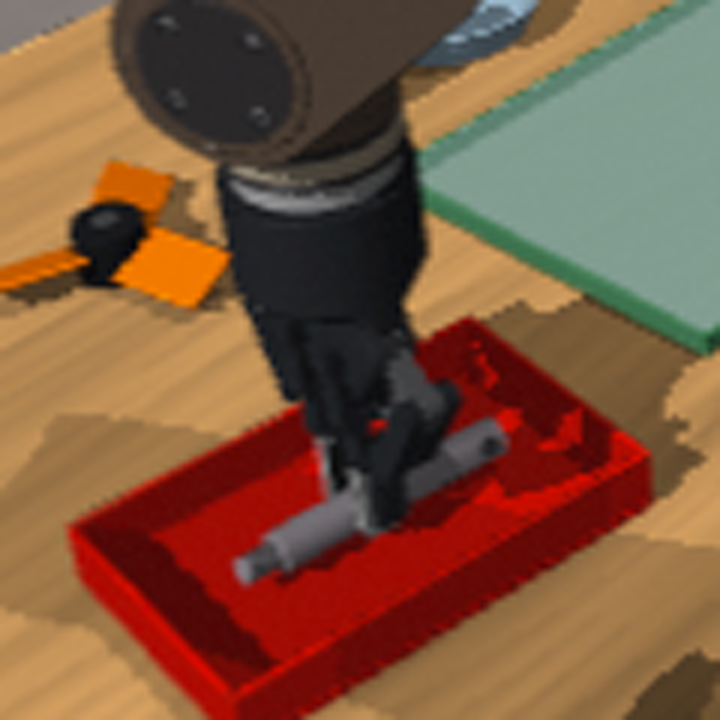

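```bash

python3 -m jog '[{"grip":0.9,"xyz":[0,0,0.001],"dr":[0,0,0]},{"grip":0.9,"xyz":[0,0,0.002],"dr":[0,0,0]},{"grip":0.9,"xyz":[0,0,0.003],"dr":[0,0,0]},{"grip":0.9,"xyz":[0,0,0.003],"dr":[0,0,0]}]'
python3 -m jog '[{"grip":0.9,"xyz":[0,0,0.001],"dr":[0,0,0]},{"grip":0.9,"xyz":[0,0,0.0015],"dr":[0,0,0]},{"grip":0.9,"xyz":[0,0,0.0015],"dr":[0,0,0]}]'
python3 -m jog '[{"grip":0.9,"xyz":[0,0,0.0005],"dr":[0,0,0]},{"grip":0.9,"xyz":[0,0,0.001],"dr":[0,0,0]},{"grip":0.9,"xyz":[0,0,0.001],"dr":[0,0,0]}]'
```

```text
time: 20.23
eef_pos: [0.4893, 0.3326, -0.0209]
tcp_rot: [0.997, -0.071, -0.0, 0.0]
contact_force: [-0.3, 0.5, -2.8]
opening: 0.184
time: 20.48
eef_pos: [0.4894, 0.3326, -0.0224]
tcp_rot: [0.997, -0.071, -0.0, 0.0]
contact_force: [-0.2, -0.8, -2.9]
opening: 0.183
time: 20.73
eef_pos: [0.4895, 0.3326, -0.0232]
tcp_rot: [0.997, -0.071, -0.0, 0.0]
contact_force: [-0.0, -0.8, -2.8]
opening: 0.188
```

```bash

python3 -m jog '[{"grip":0.9,"xyz":[0,0,0.0005],"dr":[0,0,0]},{"grip":0.9,"xyz":[0,0,0.001],"dr":[0,0,0]},{"grip":0.9,"xyz":[0,0,0.001],"dr":[0,0,0]}]'
python3 -m jog '[{"grip":0.9,"xyz":[0,0,0.0005],"dr":[0,0,0]},{"grip":0.9,"xyz":[0,0,0.001],"dr":[0,0,0]},{"grip":0.9,"xyz":[0,0,0.001],"dr":[0,0,0]}]'
python3 -c "
from h import *
crop('side','i4',140,210,220,280,9)
"
```

```text
time: 20.98
eef_pos: [0.4896, 0.3327, -0.0235]
tcp_rot: [0.997, -0.071, -0.0, 0.0]
contact_force: [-2.3, -1.1, 2.4]
opening: 0.185
time: 21.23
eef_pos: [0.4896, 0.3327, -0.0236]
tcp_rot: [0.997, -0.071, -0.0, 0.0]
contact_force: [-4.7, -2.6, 8.1]
opening: 0.183
```

View pics/i4.png

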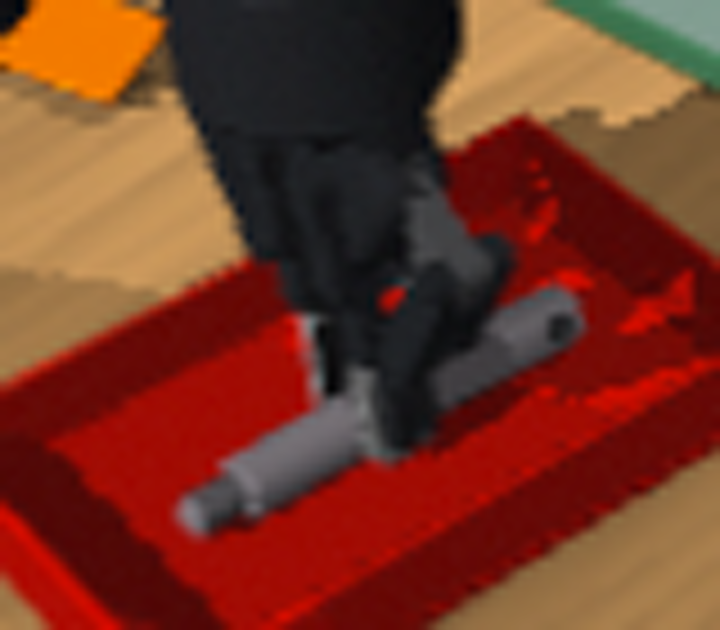

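```bash

python3 -m jog '[{"grip":0.79,"xyz":[0,0,-0.001],"dr":[0,0,0]},{"grip":0.76,"xyz":[0,0,-0.001],"dr":[0,0,0]},{"grip":0.74,"xyz":[0,0,-0.001],"dr":[0,0,0]},{"grip":0.72,"xyz":[0,0,-0.001],"dr":[0,0,0]},{"grip":0.68,"xyz":[0,0,-0.001],"dr":[0,0,0]},{"grip":0.64,"xyz":[0,0,-0.001],"dr":[0,0,0]},{"grip":0.6,"xyz":[0,0,-0.001],"dr":[0,0,0]},{"grip":0.55,"xyz":[0,0,-0.001],"dr":[0,0,0]},{"grip":0.5,"xyz":[0,0,-0.001],"dr":[0,0,0]},{"grip":0.5,"xyz":[0,0,-0.001],"dr":[0,0,0]}]'
python3 -c "
from h import *
crop('side','i5',140,210,220,280,9)
"
```

```text
time: 22.12
eef_pos: [0.4896, 0.3326, -0.0241]
tcp_rot: [0.997, -0.071, 0.0, -0.0]
contact_force: [1.0, -0.6, -0.2]
opening: 0.501
```

View pics/i5.png

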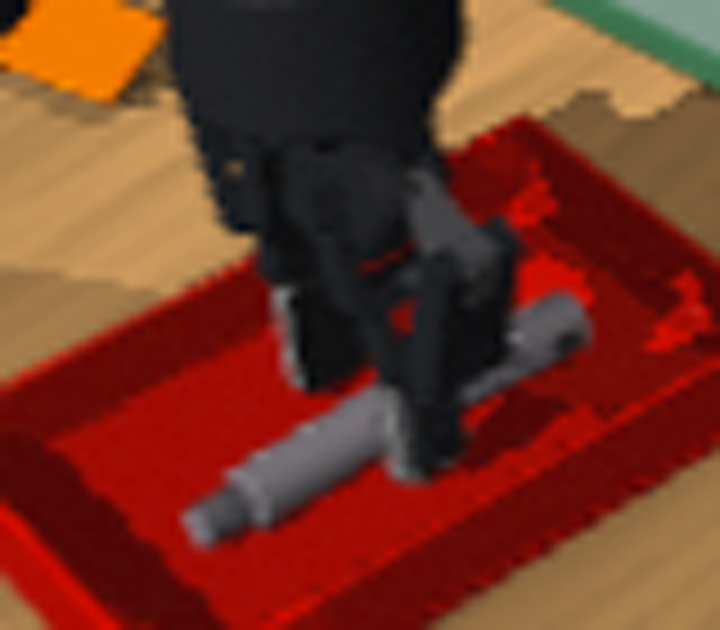

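```bash

python3 -m jog '[{"grip":0.4,"xyz":[0,0,-0.001],"dr":[0,0,0]},{"grip":0.4,"xyz":[0,0,-0.001],"dr":[0,0,0]},{"grip":0.4,"xyz":[0,0,-0.001],"dr":[0,0,0]},{"grip":0.4,"xyz":[0,0,-0.001],"dr":[0,0,0]},{"grip":0.4,"xyz":[0,0,-0.001],"dr":[0,0,0]},{"grip":0.4,"xyz":[0,0,-0.001],"dr":[0,0,0]},{"grip":0.4,"xyz":[0,0,-0.001],"dr":[0,0,0]},{"grip":0.4,"xyz":[0,0,-0.001],"dr":[0,0,0]}]'
python3 -c "
from h import *
crop('side','i6',140,210,220,280,9)
"
```

```text
time: 22.83
eef_pos: [0.4895, 0.3327, -0.0231]
tcp_rot: [0.997, -0.071, -0.0, 0.0]
contact_force: [0.1, -0.4, 0.4]
opening: 0.598
```

View pics/i6.png

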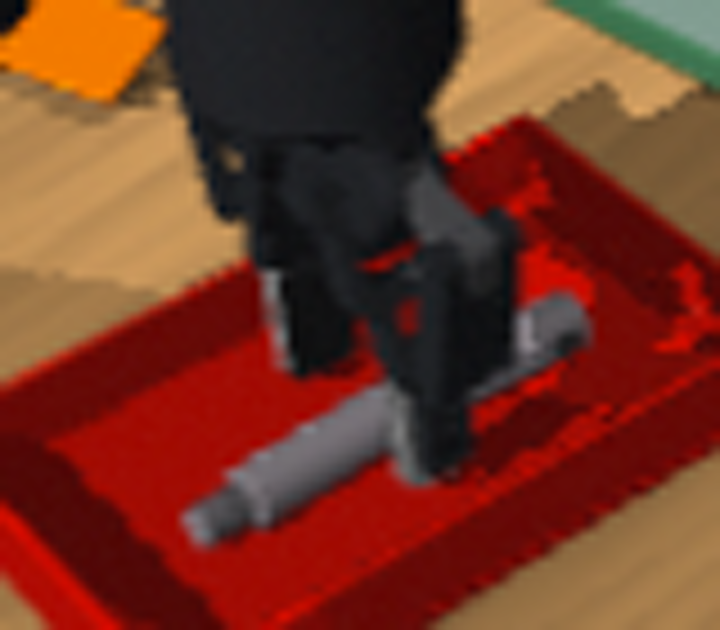

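The shaft stays put. Lift away and check.

```bash

python3 -m jog '[{"grip":0.4,"xyz":[0,0,-0.01],"dr":[0,0,0]},{"grip":0.4,"xyz":[0,0,-0.03],"dr":[0,0,0]},{"grip":0.4,"xyz":[0,0,-0.06],"dr":[0,0,0]},{"grip":0.4,"xyz":[0,0,-0.1],"dr":[0,0,0]},{"grip":0.4,"xyz":[0,0,-0.14],"dr":[0,0,0]},{"grip":0.4,"xyz":[0,0,-0.18],"dr":[0,0,0]},{"grip":0.4,"xyz":[0,0.04,-0.2],"dr":[0,0,0]},{"grip":0.4,"xyz":[0,0.08,-0.2],"dr":[0,0,0]},{"grip":0.4,"xyz":[0,0.12,-0.2],"dr":[0,0,0]},{"grip":0.4,"xyz":[0,0.16,-0.2],"dr":[0,0,0]},{"grip":0.4,"xyz":[0,0.2,-0.2],"dr":[0,0,0]},{"grip":0.4,"xyz":[0,0.2,-0.2],"dr":[0,0,0]}]'
python3 -c "
from h import *
im=ctrl.read_camera('top');cv2.imwrite('pics/j1.png',cv2.resize(im[:,:,::-1],None,fx=1.5,fy=1.5))
im=ctrl.read_camera('side');cv2.imwrite('pics/j2.png',cv2.resize(im[:,:,::-1],None,fx=1.5,fy=1.5))
"
```

```text
time: 23.88
eef_pos: [0.4603, 0.1296, 0.1776]
tcp_rot: [0.997, -0.074, 0.0, 0.001]
contact_force: [0.6, -0.1, -0.3]
opening: 0.596
```

View pics/j1.png

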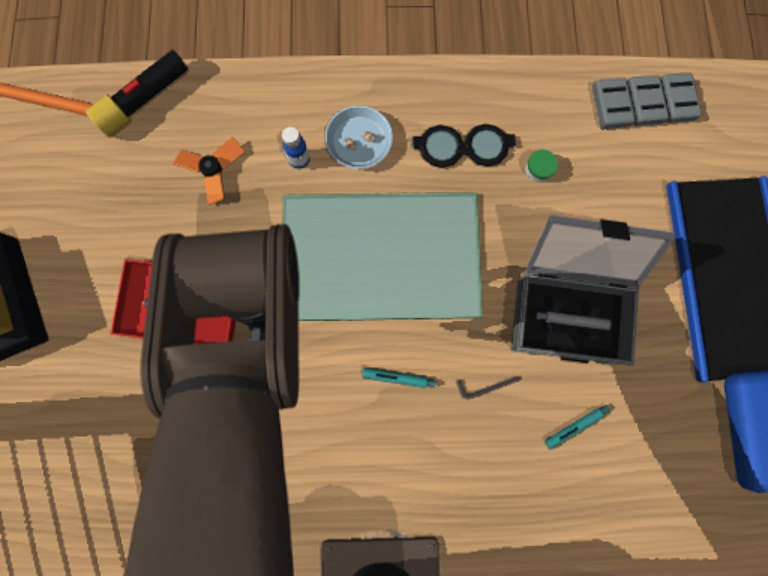

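View pics/j2.png

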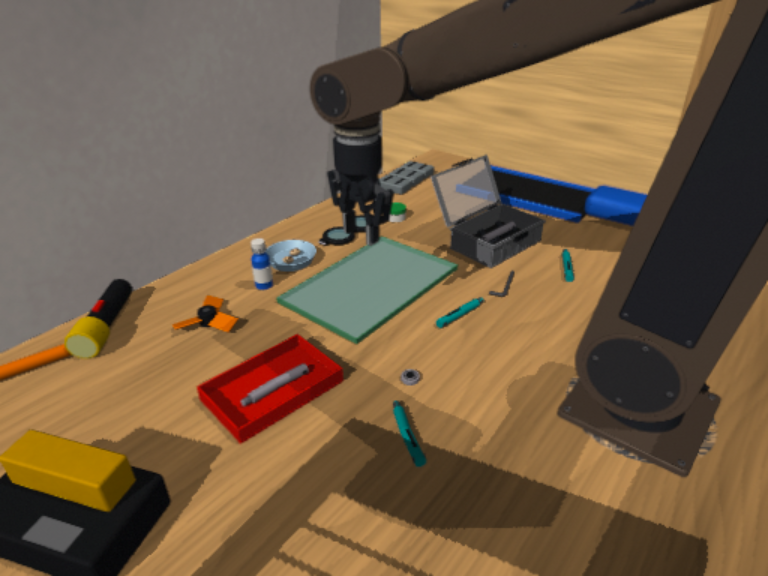

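```bash
python3 -c "
import cv2,numpy as np
L=[]
for n in ('h1','h2','h3','h4','h5','h6','h7'):
  im=cv2.imread(f'pics/{n}.png')
  L.append(cv2.resize(im[400:560,370:530],(200,200)))
L.append(np.zeros_like(L[0]))
cv2.imwrite('pics/k1.png',np.vstack([np.hstack(L[:4]),np.hstack(L[4:])]))
s=cv2.imread('pics/j2.png');cv2.imwrite('pics/k2.png',cv2.resize(s[350:430,220:340],None,fx=6,fy=6))
"
```

```text
(no output)
```

View pics/k1.png

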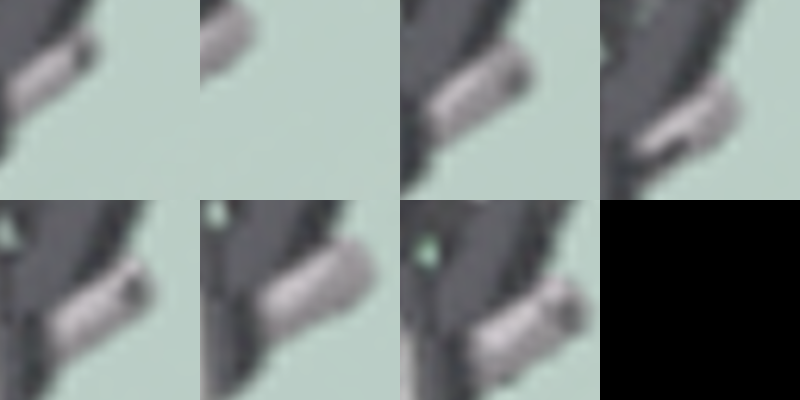

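View pics/k2.png

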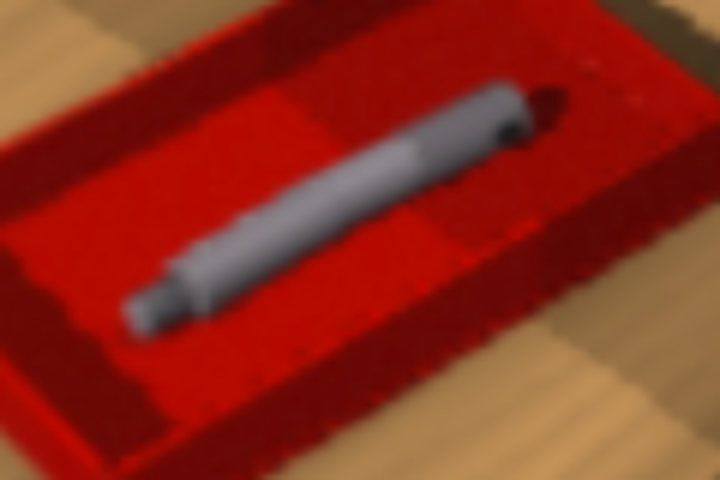

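```bash
python3 -c "
from h import *
print(ctrl.get_state()['time'],ctrl.get_state()['contact_force'])
print(ctrl.sign_off())"
```

```text
23.9833 [-0.01141255 -0.23374151 -0.21809709]
the job is handed in; nothing more can be done
None
```

The straight shaft is in the two V saddles of the grey dry box and the bent one lies flat in the red tray. I handed the job in at about 24 s with the gripper clear of everything. I didn't work out which shaft is shaft_a and which is shaft_b; I went only by how each one rolled.

- **Right-hand shaft (started at top pixel 286,191):** I rolled it about 83 mm, nearly 1.5 turns, caged between the fingers. Its height and heading stayed constant, so it went into the box, lowered until I felt contact. The later top view shows it centred in both saddles.
- **Left-hand shaft (started at top pixel 220,193):** I rolled it about 107 mm. It visibly wobbled, and the first picture already showed the two halves about 5° out of line. It was lowered into the tray until contact, then released.
- **Roll count on the bent shaft:** the end hole and keyway returned to the same view after about 64 mm of tool travel, against 57 mm for a full turn. That means it skidded a little but made roughly 1.5 turns. The keyway was often hidden by a finger, so this count is inferred, not seen throughout.
- **Last checks:** the final pictures show the glass empty, both shafts in place and the other objects apparently where they started. I judged those by eye and did not measure them.

Two readings disagreed with what I expected:
- **Fingertip height:** the fingertips looked about 34 mm higher than the reported TCP, so I set heights from the pictures and the contact force.
- **Heading of the straight shaft:** the side view read about 1° during its roll, against about 5° at the start from the top view. The reading stayed constant throughout the roll.

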